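# Release a bench scale's transit bolt and load its check weights

### The arm

A 6-joint arm with a two-finger parallel gripper is mounted at the origin on a cart in front of the work surface, level with it; the furniture and walls round the work are solid. World frame = base frame: x ahead of the robot, y to its left, z up, the work surface at z = 0. Lengths are in mm, angles in rad, forces in N, time in s.
With the tool pointing down it reaches from about 350 to 725 mm from the base axis. Payload 4.3 kg.
Tool frame: the origin (TCP) lies at the centre of the arm's flange, where the gripper is bolted on; the fingertips stand 173 mm ahead of it and the grasp point (between the pads) lies 155 mm ahead of it; z points along the fingers, y is the line along which they close (so a half turn about z gives the same grasp; the last joint's range is limited). The gripper opens to 85 mm and grips with 20 to 120 N. Pads are 22 mm wide; open, the fingers measure 114 mm over their backs; the gripper's body (76 mm by 85 mm) begins 54 mm behind the grasp point. The pads swing forward as they close: fully open they stand 13 mm farther back than shut.
Start: joints at [-1.393, 0.377, 0.081, 1.274, 0, 1.46], TCP at [163.217, -551.369, 404.729] pointing down, gripper open.
Joint ranges: [-2.72, 2.72], [-0.84, 1.66], [-1.02, 1.22], [-1.77, 2.12], [-1.37, 1.28], [-3.14, 3.14]. Speed limits (rad/s): [2.57, 2.57, 3.14, 3.14, 3.14, 3.14].

### API

Orientations are given as a rotation vector (axis times angle).
In Python, from station import robot gives the robot as it stands.
- The arm moves only by the tool step_arm, never from a script. Its argument "plan" is a list of rows, each a list of 7 numbers: the shift along the tool's x, y, z in cm, then the turn, a rotation vector about the tool's x, y, z in degrees, then the closure, from 0 (fully open) to 1 (shut). A call has 1 to 8 rows; each row shifts and turns the commanded pose from where the row before left it, along the tool's axes as they then stand; what a row does not reach is not made up. A row lasts 1/12 s, in which the tool goes at most 41.7 mm and 7.16 degrees, less where a joint would pass 70% of its speed; a pose out of reach is approached as far as the arm can. A call with a gripper value outside its range is refused whole. The fingers move at their own pace and stop on an object; "newtons" is the grip in N (left out, the last holds). Time passes only in rows, so rows that do not move let the fingers close. It gives the time, the measured TCP pose, the force, the opening and the grip force at its end, in the units of the state.
- robot.sense(): the state, without advancing time (a new reading comes with each control period).
- robot.snapshot(name): name is "scene" or "top"; returns (picture, depth): 480x640x3 uint8, red, green, blue; 480x640 float32, mm along the optical axis (not along the pixel's ray), 0 where there is no reading.
- robot.camera_params(name): a dict with "camera_matrix" (3x3 intrinsics, pixels), "dist_coeffs" ([k1, k2, p1, p2, k3] as OpenCV has them; the pictures are not rectified), "extrinsics" (4x4, takes a point from camera to world coordinates). Camera axes: x right, y down, z forward; pixel columns grow to the right and rows downward; lengths in mm; the calibration is good to about 2 mm. A picture is of the moment at which its call begins. camera_params takes no time and is no camera call.
- robot.hand_in(): hands the job in; it is judged then, once.
The state is a dict: "clock": time; "joint_positions": joint angles; "qd": joint speeds; "effort": joint torques, N m; "tcp_pos": TCP position; "ee_rot": TCP orientation; "contact_force": force on the tool from outside, world axes, zero at the start; "ft_torque": the same for the moment, N m; "opening": opening from 0.0 (shut) to 1.0 (fully open); "grasp_force": force on a finger pad.
Only numpy, scipy, OpenCV 4.12 (cv2) and the standard library are available. Lean on these libraries where they do the work, as an engineer would, in place of code of your own. Each camera call takes 0.05 s, during which the arm holds its last target. There are 200 camera calls.

### The job

Get the bench scale ready for its check. With the key pin, feel along the slot in the scale's cover until the pin drops into the hidden socket of the transit bolt, then drag the bolt with it all the way to its stop at the pan end of the slot, before any weight goes on the pan. Take the flux tin off the pan and set it upright on the bench well clear of the scale, put the key pin back upright in its stand, and stack all the disc weights that are there flat and centred on the middle of the pan, largest at the bottom and getting smaller upward, leaving the other things on the bench alone.

Things in the scene. Friction and masses are not known exactly. Their poses are not given: they have to be found in the camera images.
- scale: bench scale: grey metal housing 110 x 300 x 45 mm, fixed to the bench (its place varies), long side along its own y. Origin on the bench; the housing spans y = -170 to +130 mm and x = -55 to +55 mm; flat cover (top) at z = 45 mm, z up. At the +y end it carries a round aluminium pan; in the cover, between the -y end and the pan, is a straight slot along y
- slot (a point): middle of the slot, level with the cover's top; axes as the scale's. The slot is 14 mm wide (x) and 100 mm long (y, -50 to +50 mm of here); the pan is on the +y side, its rim 63 mm from here. 14 mm below the cover the slot is floored by the transit bolt, a long flat bar with one unseen socket. At the start the socket's middle is anywhere from -28 to +12 mm of here along y
- slot_end (a point): pan end of the slot, level with the cover's top. The bolt's socket is 16 mm long (y), as wide as the slot, its floor 32 mm below the cover (18 mm below the bar's top). The bar slides along y against about 8 N of friction and stays where it is left; at its stop here the socket's middle is 15 mm short of this point. Its other stop is 65 mm farther from the pan
- pan (a point): centre of the pan's flat top, 58 mm above the bench, z up. The pan is 164 mm in diameter and 7 mm thick, with engraved circles of 120 and 77 mm and a dot at its centre
- key: the key pin, standing in its stand at the start: a steel shank 10 mm in diameter with a round end, then a 26 mm collar 67 to 72 mm above the end, then a ribbed black square grip 22 x 22 mm from 72 to 132 mm above the end. 0.12 kg. Origin at the end (tip) of the shank, z up along the pin to the grip, x and y square to the grip's faces
- stand: the stand of the key pin, fixed to the bench: 70 x 70 mm foot, 6 mm thick, with an aluminium block 39 x 39 mm, up to 40 mm high, in which a 15 x 15 mm upright hole goes down to the foot's top (6 mm above the bench). Origin on the bench under the hole's centre, z up
- flux_tin: shallow round tin, 46 mm in diameter, 16 mm high, lying somewhere on the pan at the start. Origin at the centre of its underside, z up
- wool_tin: tip-cleaner tin, 63 x 60 x 48 mm, a bystander on the bench. Origin at the centre of its underside
- bit_cup: black cup of bits, 64 mm in diameter, 91 mm high, a bystander. Origin at the centre of its underside
- cutters: side cutters with red handles lying on the bench, 36 x 128 x 12 mm, a bystander. Origin at the centre of its underside
- weight_68: plain dark steel disc weight, 68 mm in diameter, 16 mm thick, flat on both faces, 0.35 kg or so; may be absent. Origin at the centre of its underside, z up
- weight_61: plain dark steel disc weight, 61 mm in diameter, 16 mm thick, flat on both faces, 0.28 kg or so; may be absent. Origin at the centre of its underside, z up
- weight_54: plain dark steel disc weight, 54 mm in diameter, 16 mm thick, flat on both faces, 0.22 kg or so; may be absent. Origin at the centre of its underside, z up
- weight_47: plain dark steel disc weight, 47 mm in diameter, 16 mm thick, flat on both faces, 0.17 kg or so; may be absent. Origin at the centre of its underside, z up
- weight_40: plain dark steel disc weight, 40 mm in diameter, 16 mm thick, flat on both faces, 0.12 kg or so; may be absent. Origin at the centre of its underside, z up
Not all that is in view belongs to the job. Leave any blue look-alike of the weight_68 alone.

How it is judged (in metres and radians):
On the way:
1. the key pin is down in the bolt's socket and has brought it to its stop at the pan end, with no weight on the pan yet (z of key in the frame of slot below -0.022 m and y of key in the frame of slot between 0.03 and 0.05 m and x of key in the frame of slot between -0.008 and 0.008 m and horizontal distance between each of weight_68, weight_61, weight_54, weight_47, weight_40 and pan above 0.085 m), for 0.2 s.
At the end, for the whole second after the job is handed in: each weight present lies flat, centre within 8 mm of the pan's centre, larger ones below smaller; tin upright on the bench, over 110 mm from the pan's centre; key pin in its stand (end within 8 mm of the hole's centre, below 12 mm, tilt under 0.2 rad); all at rest (horizontal distance between each of weight_68, weight_61, weight_54, weight_47, weight_40 and pan below 0.008 m and z of each of weight_68, weight_61, weight_54, weight_47, weight_40 in the frame of pan above -0.004 m and angle between each of weight_68, weight_61, weight_54, weight_47, weight_40's own z axis and vertical below 0.06 rad and linear speed of each of weight_68, weight_61, weight_54, weight_47, weight_40, key below 0.02 m/s and z of each of weight_61, weight_54, weight_47, weight_40 in the frame of weight_68 above 0.01 m and z of each of weight_54, weight_47, weight_40 in the frame of weight_61 above 0.01 m and z of each of weight_47, weight_40 in the frame of weight_54 above 0.01 m and z of weight_40 in the frame of weight_47 above 0.01 m and horizontal distance between flux_tin and pan above 0.11 m and height (world z) of flux_tin below 0.02 m and angle between flux_tin's own z axis and vertical below 0.1 rad and horizontal distance between key and stand below 0.008 m and height (world z) of key below 0.012 m and angle between key's own z axis and vertical below 0.2 rad); the robot touches nothing.
It fails at once if a bystander (tip-cleaner tin, cup of bits, side cutters) is moved more than 30 mm (distance of any of wool_tin, bit_cup, cutters from where it was at the start of the episode above 0.03 m).
Of weight_68, weight_61, weight_54, weight_47, weight_40 only 3 to 5 are there at a start; the rules pass over those that are not, and their reading is None.
At some moment in a run one of weight_68, weight_61, weight_54, weight_47, weight_40 may be knocked a few centimetres aside while the robot is not near it.
It also fails if it takes over 210 s, if anything falls off the work surface, if the arm or the gripper's body presses on something with over 40 N, if the wrist force passes 120 N, or if a joint passes its speed limit or range.

## Working session

There is one attempt and no reset: what is moved stays moved. The work goes in short steps, Python scripts to look and compute and a tool call to move; the robot and the scene stay as the last step left them, time stands still between calls to the robot, and variables do not carry over. Pictures are saved under pics/ and viewed, at most 14 in all, crops included, and the job is handed in when it is done.

Besides the shell and the picture viewer there is one more tool, called as name(argument=value, ...) on one line, values as JSON. step_arm: Moves the arm, as the interface text tells. Its arguments: {"type":"object","properties":{"plan":{"type":"array"},"newtons":{"type":"number"}},"required":["plan"]}

```bash
ls; mkdir -p pics
python3 - <<'E'
from station import robot
import cv2, numpy as np
for n in ("scene","top"):
    p,d=robot.snapshot(n); cv2.imwrite(f"pics/{n}0.png",p[:,:,::-1]); np.save(f"{n}0.npy",d)
    c=robot.camera_params(n); print(n,np.round(c["camera_matrix"],1).tolist(),c["dist_coeffs"],np.round(c["extrinsics"],3).tolist())
print(robot.sense())
E
```

```text
pics
scene [[621.4, 0.0, 328.1], [0.0, 621.4, 232.1], [0.0, 0.0, 1.0]] [-0.08433446  0.          0.          0.          0.        ] [[-0.862, -0.211, 0.462, -0.695], [-0.508, 0.368, -0.779, 1028.241], [-0.006, -0.906, -0.424, 607.162], [0.0, 0.0, 0.0, 1.0]]
top [[572.8, 0.0, 315.0], [0.0, 572.8, 231.5], [0.0, 0.0, 1.0]] [-0.04635533  0.          0.          0.          0.        ] [[0.028, -0.997, 0.07, 489.017], [-1.0, -0.028, 0.002, 44.659], [0.0, -0.07, -0.998, 1440.117], [0.0, 0.0, 0.0, 1.0]]
{'clock': 0.1, 'joint_positions': array([-1.39329899e+00,  3.78016039e-01,  7.98040969e-02,  1.27441413e+00,
       -1.78660048e-05,  1.46049071e+00]), 'qd': array([ 5.03335783e-04, -1.57020171e-03,  2.64040197e-03,  1.15883126e-03,
       -6.75254291e-04,  4.14743373e-05]), 'effort': array([ 1.38465111e-03, -4.64693105e+01,  2.70582926e+01,  1.19859897e-02,
       -8.93109996e-05,  4.64988645e-06]), 'tcp_pos': array([ 163.16584939, -551.09317362,  403.85643455]), 'ee_rot': array([-3.10731204e+00, -4.50259042e-01,  1.24517349e-04]), 'contact_force': array([-0.04261152, -0.33323032,  0.44210906]), 'ft_torque': array([-0.01572989,  0.00902792,  0.02517892]), 'grasp_force': 0.0, 'opening': 0.999208229133126}
```

View pics/top0.png

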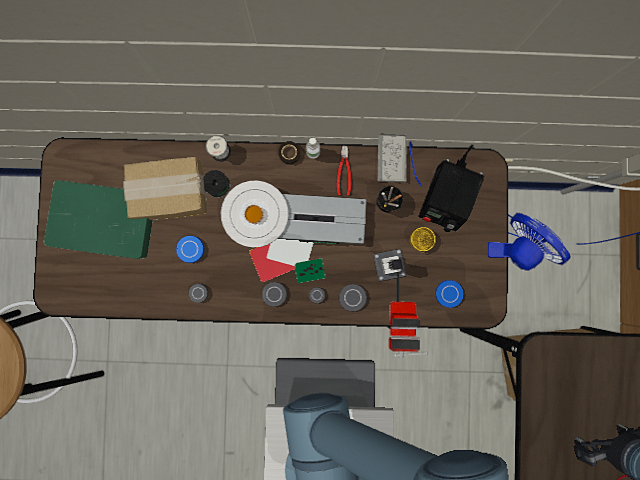

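View pics/scene0.png

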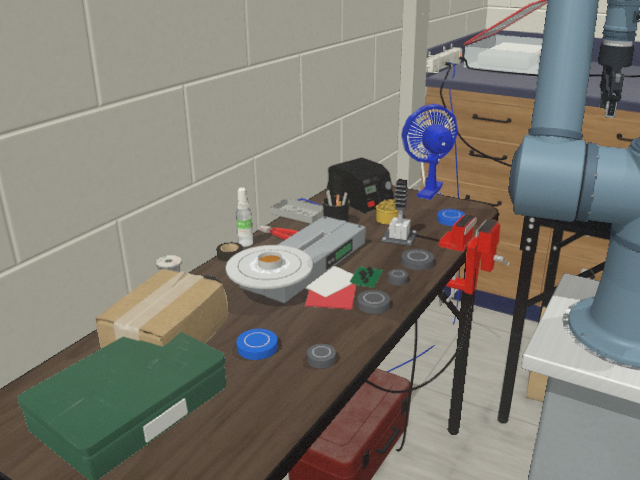

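The top view shows the pan at about (254,213) with the tin on it, the slot at (314,217), and the key stand at (390,264). Dark discs are at (199,293), (275,293), (317,295) and (353,297), with an unclear black disc at (216,183). Blue discs are at (190,249) and (450,293).

```bash
cat > h.py <<'E'
from station import robot
import cv2, numpy as np
def xyz(n,d):
    c=robot.camera_params(n); h,w=d.shape
    u,v=np.meshgrid(np.arange(w),np.arange(h))
    p=cv2.undistortPoints(np.stack([u,v],-1).reshape(-1,1,2).astype(np.float64),np.array(c["camera_matrix"]),np.array(c["dist_coeffs"])).reshape(h,w,2)
    P=np.dstack([p[...,0]*d,p[...,1]*d,d]); E=np.array(c["extrinsics"])
    return P@E[:3,:3].T+E[:3,3]
def project(n,pts):
    c=robot.camera_params(n); E=np.linalg.inv(np.array(c["extrinsics"]))
    r,_=cv2.Rodrigues(E[:3,:3])
    return cv2.projectPoints(np.array(pts,float).reshape(-1,1,3),r,E[:3,3],np.array(c["camera_matrix"]),np.array(c["dist_coeffs"]))[0].reshape(-1,2)
def disc(P,uv,zlo,zhi,r=22):
    u,v=uv; q=P[v-r:v+r+1,u-r:u+r+1].reshape(-1,3)
    m=(q[:,2]>zlo)&(q[:,2]<zhi); return q[m]
E
python3 - <<'E'
from h import *
d=np.load("top0.npy"); P=xyz("top",d)
im=cv2.imread("pics/top0.png")
cv2.imwrite("pics/crop.png",cv2.resize(im[135:330,170:440],None,fx=2.9,fy=2.9,interpolation=cv2.INTER_CUBIC))
for n,uv in dict(a=(199,293),b=(275,293),c=(317,295),d=(353,297),e=(216,183),blue1=(190,249),blue2=(450,293)).items():
    u,v=uv; m=np.zeros(d.shape,np.uint8); m[v-20:v+21,u-20:u+21]=((P[v-20:v+21,u-20:u+21,2]>9)&(P[v-20:v+21,u-20:u+21,2]<30))
    k,l,s,ce=cv2.connectedComponentsWithStats(m); i=l[v,u]
    q=P[l==i]; A=q[:,:2].astype(np.float32); (c,r)=cv2.minEnclosingCircle(A)
    print(n,i,q.mean(0).round(1),np.round(c,1),round(2*r,1),"areadiam",round(2*np.sqrt(len(q)/np.pi)*q0 if (q0:=d[v,u]/572.8) else 0,1),"z",np.median(q[:,2]).round(1), im[l==i].mean(0).round())
print("bench z",P[300,235],P[240,170])
for lo,hi,n,(u,v),R in((50,66,"pan",(254,213),40),(67,85,"tin",(254,214),25),(38,51,"cover",(325,220),50),(30,48,"standblock",(390,264),25),(110,150,"key",(395,262),25)):
    s=P[v-R:v+R,u-R:u+R].reshape(-1,3); s=s[(s[:,2]>lo)&(s[:,2]<hi)]
    A=s[:,:2].astype(np.float32); print(n,len(s),s.mean(0).round(1),np.median(s[:,2]).round(1),cv2.minEnclosingCircle(A),cv2.minAreaRect(A))
E
```

```text
a 1 [428.2 332.8  15.3] [428.  332.8] 47.9 areadiam 47.2 z 15.2 [100.  98.  98.]
b 4 [431.4 143.5  15.6] [431.5 143.2] 60.6 areadiam 59.3 z 15.6 [93. 91. 91.]
c 4 [432.2  39.6  15.5] [431.8  39.8] 39.7 areadiam 38.8 z 15.4 [92. 91. 90.]
d 1 [428.5 -48.9  15.6] [428.3 -49.2] 67.9 areadiam 66.7 z 15.4 [91. 90. 89.]
e 0 [502.   48.1 -55.2] [317.3  77. ] 2627.5 areadiam 1582.1 z 0.9 [ 93. 101. 105.]
blue1 1 [537.2 357.6  15.2] [537.4 357.9] 69.4 areadiam 67.1 z 15.1 [200. 122.  65.]
blue2 2 [ 443.4 -290.3   16.1] [ 443.8 -290.7] 70.1 areadiam 67.5 z 16.1 [176.  96.  40.]
bench z [412.70874035 241.85515554   2.49429   ] [558.34179181 412.43115522  -1.00398903]
pan 3254 [626.1 195.   57.8] 57.7 ((654.3741455078125, 201.77438354492188), 111.0039291381836) ((627.4990234375, 200.62001037597656), (203.05812072753906, 163.1954803466797), 81.24874877929688)
tin 164 [623.3 194.3  69.8] 69.4 ((622.3992309570312, 189.36184692382812), 28.325729370117188) ((624.1056518554688, 193.4287109375), (45.2700309753418, 47.295284271240234), 22.293453216552734)
cover 3270 [618.7  23.3  44.4] 44.5 ((620.4183959960938, 31.524456024169922), 116.25654602050781) ((618.5283813476562, 31.106346130371094), (207.82681274414062, 113.55752563476562), 87.8105697631836)
standblock 160 [ 513.9 -138.9   38.8] 39.1 ((532.996337890625, -157.73312377929688), 53.57559585571289) ((526.39794921875, -162.42633056640625), (48.142189025878906, 102.27747344970703), 35.42329788208008)
key 109 [ 511.3 -139.   134.9] 136.0 ((511.41851806640625, -140.55319213867188), 14.64798355102539) ((511.4725341796875, -140.42822265625), (22.378154754638672, 22.825660705566406), 12.78688907623291)
```

View pics/crop.png

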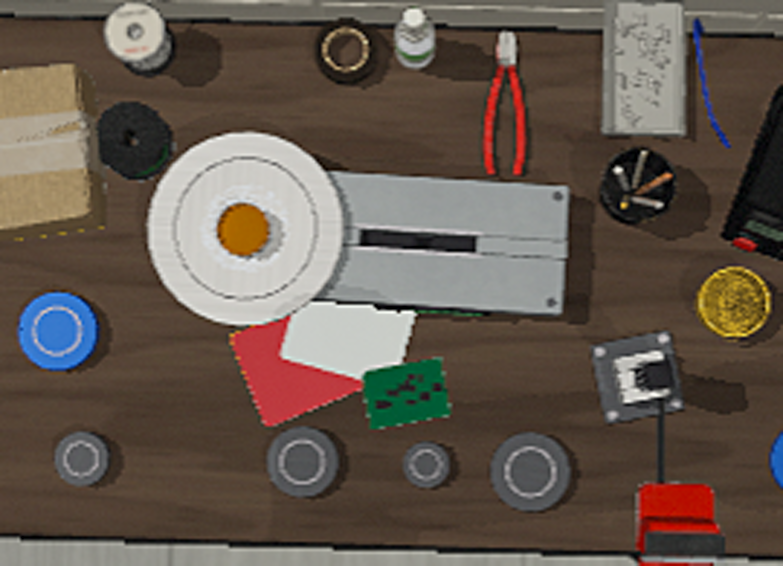

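The crop shows the black disc at (135,140) is a spool with a hole, so it is not a weight. The weights present are 68, 61, 47 and 40. The slot runs from about (360,238) to (477,243) in the crop. Next I refine the pan, slot and key.

Run:
```python
from h import *
d=np.load("top0.npy"); P=xyz("top",d); im=cv2.imread("pics/top0.png")
# pan: white component at z 58
m=((np.abs(P[...,2]-58)<4)&(im.min(2)>120)); m[:, :215]=0; m[:,300:]=0; m[:170]=0;m[255:]=0
k,l,s,ce=cv2.connectedComponentsWithStats(m.astype(np.uint8)); i=1+s[1:,4].argmax()
A=P[l==i][:,:2].astype(np.float32); h=cv2.convexHull(A); print("pan",cv2.minEnclosingCircle(A),cv2.fitEllipse(h))
# slot: dark pixels in region, via ray onto z=45
g=im.max(2); sub=np.zeros_like(g); sub[208:228,288:342]=(g[208:228,288:342]<75)
k,l,s,ce=cv2.connectedComponentsWithStats(sub); i=1+s[1:,4].argmax(); print("stats",s[i],ce[i])
v,u=np.nonzero(l==i)
c=robot.camera_params("top");E=np.array(c["extrinsics"])
def onplane(uv,z):
    p=cv2.undistortPoints(np.array(uv,float).reshape(-1,1,2),np.array(c["camera_matrix"]),np.array(c["dist_coeffs"])).reshape(-1,2)
    r=np.c_[p,np.ones(len(p))]@E[:3,:3].T; return E[:3,3]+r*((z-E[2,3])/r[:,2])[:,None]
q=onplane(np.c_[u,v],45)[:,:2].astype(np.float32); print("slot",cv2.minAreaRect(q),q.mean(0)); print("depth z in slot",np.percentile(P[l==i][:,2],[5,25,50,75]).round(1))
# cover
m=(np.abs(P[...,2]-44.5)<3.5); m[:,:295]=0;m[:,372:]=0;m[:190]=0;m[250:]=0
k,l,s,ce=cv2.connectedComponentsWithStats(m.astype(np.uint8)); i=1+s[1:,4].argmax(); A=P[l==i][:,:2].astype(np.float32); print("cover",cv2.minAreaRect(A))
# stand foot, block, key grip
for lo,hi,n in((3.5,9,"foot"),(34,44,"block"),(120,145,"grip")):
    w=P[240:286,368:412].reshape(-1,3); w=w[(w[:,2]>lo)&(w[:,2]<hi)]; A=w[:,:2].astype(np.float32); print(n,len(w),cv2.minAreaRect(A),w.mean(0))
print(im[205:232,292:300].max(2))
```

```text
pan ((626.3936767578125, 194.86085510253906), 81.53860473632812) ((626.2146606445312, 195.3520965576172), (159.70904541015625, 161.84097290039062), 96.0713119506836)
stats [294 214  40   8 230] [313.5826087  217.54782609]
slot ((620.93115234375, 51.355186462402344), (96.33297729492188, 13.888794898986816), 87.75868225097656) [620.8986    51.128185]
depth z in slot [13.  27.5 30.2 33.1]
cover ((618.785400390625, 12.739265441894531), (172.8589324951172, 113.22894287109375), 89.0649642944336)
foot 409 ((517.41259765625, -142.0272216796875), (112.8208999633789, 108.16896057128906), 0.9478270411491394) [ 512.28843211 -139.22607625    5.89468363]
block 136 ((511.3653869628906, -140.66798400878906), (38.81578826904297, 39.49686813354492), 12.824859619140625) [ 511.10193846 -135.48100096   39.24786221]
grip 104 ((511.4725341796875, -140.42822265625), (22.378154754638672, 22.825660705566406), 12.78688907623291) [ 511.46926132 -139.43870495  135.84751627]
[[162 160 159 160 160 162 161 162]
 [163 161 159 158 159 161 161 162]
 [163 159 160 159 160 160 161 160]
 [162 160 161 160 159 161 161 160]
 [163 161 159 159 160 159 160 159]
 [162 162 160 160 159 159 159 158]
 [163 160 160 160 159 158 158 160]
 [179 190 187 188 183 176 176 172]
 [135 155 167 165 187 202 199 186]
 [167 139  73  38  45  47  44  47]
 [166 144  78  15  19  34  43  41]
 [167 137  57  18  27  41  44  45]
 [168 135  49  23  26  41  46  47]
 [171 135  42  16  18  36  45  41]
 [105  78  25   0   0  13  21  21]
 [193 205 211 214 212 207 204 202]
 [163 167 167 168 172 176 177 167]
 [159 158 158 158 156 156 158 158]
 [158 158 159 158 160 158 158 159]
 [159 160 160 158 159 159 160 159]
 [160 160 161 159 159 160 161 160]
 [160 161 160 160 160 161 160 160]
 [161 161 161 160 161 161 159 160]
 [160 162 162 160 160 160 160 160]
 [162 163 162 160 161 162 162 160]
 [162 161 161 162 162 163 163 163]
 [160 159 160 161 160 161 162 161]]
```

```bash
cat >> h.py <<'E'
from scipy.spatial.transform import Rotation as Ro
def to(x,y,z,yaw=None,per=3.5):
    """yaw: world angle (deg) of tool y (mod 180). Prints the turn, then the total shift in the turned tool frame (cm)."""
    s=robot.sense(); R=Ro.from_rotvec(s["ee_rot"]).as_matrix(); t=0
    cur=np.degrees(np.arctan2(R[1,1],R[0,1]))
    if yaw is not None:
        t=-((yaw-cur+90)%180-90); R=R@Ro.from_rotvec([0,0,np.radians(t)]).as_matrix()
    v=R.T@(np.array([x,y,z])-s["tcp_pos"])/10; n=int(np.ceil(np.linalg.norm(v)/per))
    print(f"turn {t:.1f} shift cm {v.round(2)} rows {n} per row {(v/max(n,1)).round(3)}")
def st():
    s=robot.sense(); R=Ro.from_rotvec(s["ee_rot"]).as_matrix()
    print(round(s["clock"],1),s["tcp_pos"].round(1),"yaw",np.degrees(np.arctan2(R[1,1],R[0,1])).round(1),"zdir",R[:,2].round(3),"q",s["joint_positions"].round(2),"F",s["contact_force"].round(1),"open",round(s["opening"],3),"g",round(s["grasp_force"],1))
E
python3 - <<'E'
from h import *
st(); to(511.5,-140.3,345,-77.2)
E
```

```text
0.1 [ 163.2 -551.1  403.9] yaw -73.5 zdir [-0.     0.002 -1.   ] q [-1.39  0.38  0.08  1.27 -0.    1.46] F [-0.  -0.3  0.4] open 0.999 g 0.0
turn 3.7 shift cm [ 43.07 -32.33   5.95] rows 16 per row [ 2.692 -2.021  0.372]
```

step_arm(plan=[[0,0,0,0,0,3.7,0],[2.69,-2.02,0.37,0,0,0,0],[2.69,-2.02,0.37,0,0,0,0],[2.69,-2.02,0.37,0,0,0,0],[2.69,-2.02,0.37,0,0,0,0],[2.69,-2.02,0.37,0,0,0,0],[2.69,-2.02,0.37,0,0,0,0],[2.69,-2.02,0.37,0,0,0,0]])

```text
clock: 0.77
tcp_pos: [316.1, -370.2, 378.3]
ee_rot: [-3.121, -0.349, 0.0]
contact_force: [0.7, -0.2, 0.2]
opening: 1.002
grasp_force: 0.0
```

step_arm(plan=[[2.69,-2.02,0.37,0,0,0,0],[2.69,-2.02,0.37,0,0,0,0],[2.69,-2.02,0.37,0,0,0,0],[2.69,-2.02,0.37,0,0,0,0],[2.69,-2.02,0.37,0,0,0,0],[2.69,-2.02,0.37,0,0,0,0],[2.69,-2.02,0.37,0,0,0,0],[0,0,0,0,0,0,0]])

```text
clock: 1.43
tcp_pos: [470.1, -188.2, 351.8]
ee_rot: [-3.118, -0.36, -0.001]
contact_force: [-0.7, -0.3, 0.1]
opening: 0.997
grasp_force: 0.0
```

Run:
```python
from h import *
st(); to(511.5,-140.3,267,-77.2)
```

```text
1.4 [ 470.1 -188.2  351.8] yaw -76.8 zdir [ 0.     0.003 -1.   ] q [-0.51  0.26 -0.22  1.09  0.    2.4 ] F [-0.7 -0.3  0.1] open 0.997 g 0.0
turn 0.4 shift cm [ 5.09 -3.73  8.49] rows 4 per row [ 1.273 -0.934  2.124]
```

step_arm(plan=[[2.55,-1.86,0.3,0,0,0.4,0],[2.54,-1.87,0.3,0,0,0,0],[0,0,0,0,0,0,0],[0,0,2.6,0,0,0,0],[0,0,2.6,0,0,0,0],[0,0,2.6,0,0,0,0],[0,0,0,0,0,0,0],[0,0,0,0,0,0,0]])

```text
clock: 2.1
tcp_pos: [508.0, -144.9, 267.8]
ee_rot: [-3.121, -0.338, 0.006]
contact_force: [0.3, 0.8, -0.1]
opening: 1.0
grasp_force: 0.0
```

Run:
```python
from h import *
st(); to(511.5,-140.3,267,-77.2)
```

```text
2.1 [ 508.  -144.9  267.8] yaw -77.6 zdir [-0.004  0.001 -1.   ] q [-0.4   0.37 -0.3   0.91 -0.    2.53] F [ 0.3  0.8 -0.1] open 1.0 g 0.0
turn -0.4 shift cm [ 0.44 -0.37  0.08] rows 1 per row [ 0.442 -0.367  0.075]
```

step_arm(plan=[[0.44,-0.37,0,0,0,0,0],[0,0,0,0,0,0,0],[0,0,0,0,0,0,0.5],[0,0,0,0,0,0,0.9],[0,0,0,0,0,0,1],[0,0,0,0,0,0,1],[0,0,0,0,0,0,1],[0,0,0,0,0,0,1]], newtons=80)

```text
clock: 2.77
tcp_pos: [513.0, -140.3, 269.2]
ee_rot: [3.123, 0.339, 0.001]
contact_force: [-0.8, -0.8, 1.8]
opening: 0.246
grasp_force: 77.9
```

step_arm(plan=[[0,0,0,0,0,0,1],[0,0,0,0,0,0,1],[0,0,-0.2,0,0,0,1],[0,0,-0.2,0,0,0,1],[0,0,0,0,0,0,1]])

```text
clock: 3.18
tcp_pos: [512.9, -140.1, 273.0]
ee_rot: [-3.123, -0.339, 0.0]
contact_force: [0.0, -0.4, -1.5]
opening: 0.244
grasp_force: 78.1
```

Run:
```python
from h import *
st()
```

```text
3.2 [ 512.9 -140.1  273. ] yaw -77.6 zdir [-0.  0. -1.] q [-0.39  0.37 -0.29  0.92  0.    2.54] F [ 0.  -0.4 -1.5] open 0.244 g 78.1
```

step_arm(plan=[[0,0,-3.3,0,0,0,1],[0,0,-3.3,0,0,0,1],[0,0,0,0,0,5,1],[0,0,0,0,0,5,1],[0,0,0,0,0,4.6,1],[0,0,0,0,0,0,1]])

```text
clock: 3.68
tcp_pos: [512.8, -140.1, 338.9]
ee_rot: [-3.141, 0.063, 0.0]
contact_force: [0.4, -0.0, -1.4]
opening: 0.247
grasp_force: 79.6
```

Run:
```python
from h import *
st(); to(621.2,17.7,338,-92.2)
```

```text
3.7 [ 512.8 -140.1  338.9] yaw -92.3 zdir [-0.  0. -1.] q [-0.39  0.32 -0.18  1.08  0.    2.8 ] F [ 0.4 -0.  -1.4] open 0.247 g 79.6
turn -0.1 shift cm [ 10.22 -16.18   0.09] rows 6 per row [ 1.704 -2.697  0.015]
```

step_arm(plan=[[0,0,0,0,0,-6,1],[0,0,0,0,0,-6,1],[0,0,0,0,0,-6,1],[0,0,0,0,0,-4.3,1],[0,0,0,0,0,0,1]])

```text
clock: 4.1
tcp_pos: [512.8, -140.1, 338.5]
ee_rot: [-3.092, -0.553, 0.001]
contact_force: [0.5, -0.1, -1.0]
opening: 0.243
grasp_force: 79.6
```

Run:
```python
from h import *
st(); to(621.1,18.2,338,-70)
```

```text
4.1 [ 512.8 -140.1  338.5] yaw -69.7 zdir [-0.001  0.    -1.   ] q [-0.39  0.32 -0.18  1.08  0.    2.4 ] F [ 0.5 -0.1 -1. ] open 0.243 g 79.6
turn 0.3 shift cm [ 15.59 -11.17   0.05] rows 6 per row [ 2.599 -1.861  0.008]
```

step_arm(plan=[[2.6,-1.86,0,0,0,0,1],[2.6,-1.86,0,0,0,0,1],[2.6,-1.86,0,0,0,0,1],[2.6,-1.86,0,0,0,0,1],[2.6,-1.86,0,0,0,0,1],[2.6,-1.86,0,0,0,0,1],[0,0,0,0,0,0,1],[0,0,0,0,0,0,1]])

```text
clock: 4.77
tcp_pos: [621.6, 19.8, 338.1]
ee_rot: [3.093, 0.552, -0.001]
contact_force: [-0.5, 0.1, -0.5]
opening: 0.245
grasp_force: 79.6
```

Run:
```python
from h import *
st(); to(621.1,18.2,316,None)
p,d=robot.snapshot("scene"); cv2.imwrite("pics/s1.png",cv2.resize(p[150:320,200:420,::-1],None,fx=3.4,fy=3.4))
p,d=robot.snapshot("top");
```

```text
4.8 [621.6  19.8 338.1] yaw -69.8 zdir [-0.001 -0.    -1.   ] q [-0.07  0.5   0.09  1.17 -0.    2.72] F [-0.5  0.1 -0.5] open 0.245 g 79.6
turn 0.0 shift cm [-0.1   0.13  2.21] rows 1 per row [-0.1    0.128  2.215]
```

View pics/s1.png

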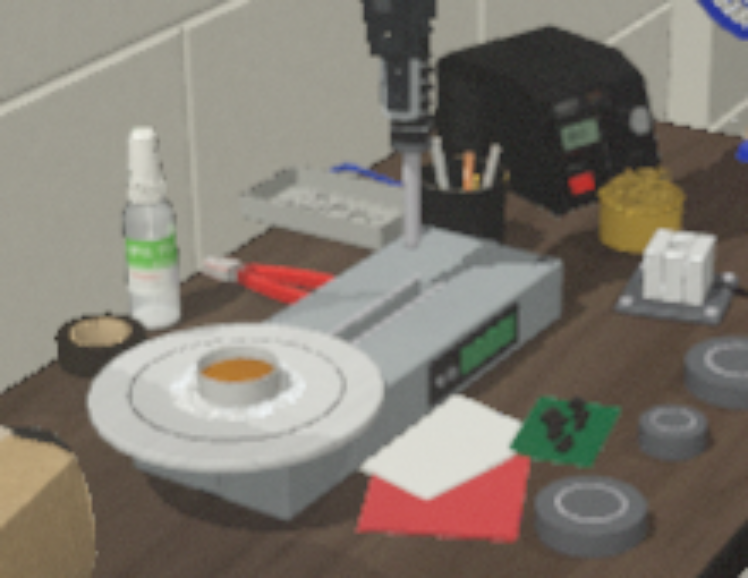

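The pin hangs upright above the cover, tip near (413,242) in the crop, with the slot below it around (380,310). I'll lower it now.

step_arm(plan=[[-0.1,0.13,1.2,0,0,0,1],[0,0,1.0,0,0,0,1],[0,0,0.4,0,0,0,1],[0,0,0.3,0,0,0,1],[0,0,0.3,0,0,0,1],[0,0,0,0,0,0,1]])

```text
clock: 5.37
tcp_pos: [620.3, 16.4, 306.3]
ee_rot: [-3.093, -0.547, 0.002]
contact_force: [-0.3, -0.0, -0.7]
opening: 0.245
grasp_force: 79.6
```

Run:
```python
from h import *
st(); to(621.1,18.2,296,None)
```

```text
5.4 [620.3  16.4 306.3] yaw -69.9 zdir [-0.001 -0.    -1.   ] q [-0.08  0.51  0.03  1.09 -0.    2.72] F [-0.3 -0.  -0.7] open 0.245 g 79.6
turn 0.0 shift cm [ 0.14 -0.14  1.03] rows 1 per row [ 0.14  -0.144  1.034]
```

step_arm(plan=[[0.07,0.03,0.2,0,0,0,1],[0,0,0.2,0,0,0,1],[0,0,0.2,0,0,0,1],[0,0,0.2,0,0,0,1],[0,0,0.1,0,0,0,1],[0,0,0,0,0,0,1]])

```text
clock: 5.87
tcp_pos: [621.2, 16.7, 297.5]
ee_rot: [-3.093, -0.548, 0.001]
contact_force: [-0.5, -0.9, -0.8]
opening: 0.243
grasp_force: 79.6
```

step_arm(plan=[[0,0,0.1,0,0,0,1],[0,0,0.1,0,0,0,1],[0,0,0,0,0,0,1],[0,0,0,0,0,0,1]])

```text
clock: 6.2
tcp_pos: [621.3, 16.6, 295.8]
ee_rot: [3.093, 0.548, -0.0]
contact_force: [-0.5, -0.0, -1.4]
opening: 0.25
grasp_force: 79.6
```

step_arm(plan=[[0,0,0.1,0,0,0,1],[0,0,0,0,0,0,1],[0,0,0,0,0,0,1]])

```text
clock: 6.45
tcp_pos: [621.3, 16.6, 294.8]
ee_rot: [3.093, 0.548, -0.0]
contact_force: [-0.8, 0.1, -1.6]
opening: 0.25
grasp_force: 79.6
```

step_arm(plan=[[0,0,0.1,0,0,0,1],[0,0,0,0,0,0,1],[0,0,0,0,0,0,1]])

```text
clock: 6.7
tcp_pos: [621.4, 16.6, 294.3]
ee_rot: [3.093, 0.548, 0.001]
contact_force: [0.2, 0.0, 0.9]
opening: 0.246
grasp_force: 80.0
```

step_arm(plan=[[0,0,0.1,0,0,0,1],[0,0,0,0,0,0,1],[0,0,0,0,0,0,1]])

```text
clock: 6.95
tcp_pos: [621.5, 16.6, 294.0]
ee_rot: [3.093, 0.548, 0.002]
contact_force: [-0.5, -0.8, 5.6]
opening: 0.244
grasp_force: 80.8
```

step_arm(plan=[[0.038,-0.0925,0,0,0,0,1],[0.038,-0.0925,0,0,0,0,1],[0.038,-0.0925,0,0,0,0,1],[0,0,0,0,0,0,1]])

```text
clock: 7.28
tcp_pos: [621.7, 18.7, 294.0]
ee_rot: [3.09, 0.546, 0.001]
contact_force: [-0.7, -2.8, 4.6]
opening: 0.248
grasp_force: 80.4
```

step_arm(plan=[[0.038,-0.0925,0,0,0,0,1],[0.038,-0.0925,0,0,0,0,1],[0.038,-0.0925,0,0,0,0,1],[0,0,0,0,0,0,1]])

```text
clock: 7.62
tcp_pos: [622.1, 21.8, 294.0]
ee_rot: [3.09, 0.546, 0.003]
contact_force: [-0.0, -2.8, 4.8]
opening: 0.247
grasp_force: 80.4
```

step_arm(plan=[[0.038,-0.0925,0,0,0,0,1],[0.038,-0.0925,0,0,0,0,1],[0.038,-0.0925,0,0,0,0,1],[0,0,0,0,0,0,1]])

```text
clock: 7.95
tcp_pos: [622.3, 24.9, 294.1]
ee_rot: [3.09, 0.546, 0.003]
contact_force: [-1.2, -4.3, 4.2]
opening: 0.245
grasp_force: 80.4
```

step_arm(plan=[[0.033,-0.094,0,0,0,0,1],[0.033,-0.094,0,0,0,0,1],[0.033,-0.094,0,0,0,0,1],[0,0,0,0,0,0,1]])

```text
clock: 8.28
tcp_pos: [622.4, 28.0, 294.0]
ee_rot: [3.091, 0.547, 0.003]
contact_force: [-0.2, -2.7, 4.9]
opening: 0.245
grasp_force: 80.4
```

step_arm(plan=[[0.033,-0.094,0,0,0,0,1],[0.033,-0.094,0,0,0,0,1],[0.033,-0.094,0,0,0,0,1],[0,0,0,0,0,0,1]])

```text
clock: 8.62
tcp_pos: [622.3, 30.9, 294.0]
ee_rot: [3.09, 0.547, 0.003]
contact_force: [-0.0, -3.1, 6.0]
opening: 0.244
grasp_force: 80.4
```

step_arm(plan=[[0.033,-0.094,0,0,0,0,1],[0.033,-0.094,0,0,0,0,1],[0.033,-0.094,0,0,0,0,1],[0,0,0,0,0,0,1]])

```text
clock: 8.95
tcp_pos: [622.3, 33.9, 294.0]
ee_rot: [3.09, 0.547, 0.004]
contact_force: [-0.7, -3.2, 4.8]
opening: 0.249
grasp_force: 80.4
```

step_arm(plan=[[0.033,-0.094,0,0,0,0,1],[0.033,-0.094,0,0,0,0,1],[0.033,-0.094,0,0,0,0,1],[0,0,0,0,0,0,1]])

```text
clock: 9.28
tcp_pos: [622.3, 36.9, 294.0]
ee_rot: [3.09, 0.547, 0.004]
contact_force: [-0.6, -2.1, 5.1]
opening: 0.249
grasp_force: 80.4
```

step_arm(plan=[[0.035,-0.094,0,0,0,0,1],[0.035,-0.094,0,0,0,0,1],[0.035,-0.094,0,0,0,0,1],[0,0,0,0,0,0,1]])

```text
clock: 9.62
tcp_pos: [622.3, 40.0, 294.0]
ee_rot: [3.091, 0.547, 0.004]
contact_force: [0.1, -3.1, 4.9]
opening: 0.249
grasp_force: 80.4
```

step_arm(plan=[[0.035,-0.094,0,0,0,0,1],[0.035,-0.094,0,0,0,0,1],[0.035,-0.094,0,0,0,0,1],[0,0,0,0,0,0,1]])

```text
clock: 9.95
tcp_pos: [621.2, 44.1, 292.0]
ee_rot: [-3.092, -0.549, 0.003]
contact_force: [-0.3, 1.2, -1.5]
opening: 0.245
grasp_force: 79.6
```

step_arm(plan=[[0.035,-0.094,0,0,0,0,1],[0.035,-0.094,0,0,0,0,1],[0.035,-0.094,0,0,0,0,1],[0,0,0,0,0,0,1]])

```text
clock: 10.28
tcp_pos: [621.5, 46.8, 292.7]
ee_rot: [-3.093, -0.548, 0.001]
contact_force: [0.2, 0.7, -1.1]
opening: 0.245
grasp_force: 79.5
```

step_arm(plan=[[0.035,-0.094,0,0,0,0,1],[0.035,-0.094,0,0,0,0,1],[0.035,-0.094,0,0,0,0,1],[0,0,0,0,0,0,1]])

```text
clock: 10.62
tcp_pos: [621.6, 49.8, 292.9]
ee_rot: [-3.093, -0.548, -0.0]
contact_force: [-0.6, 0.4, -1.7]
opening: 0.251
grasp_force: 79.5
```

step_arm(plan=[[0,0,0.2,0,0,0,1],[0,0,0.2,0,0,0,1],[0,0,0,0,0,0,1],[0,0,0,0,0,0,1]])

```text
clock: 10.95
tcp_pos: [621.5, 49.5, 288.6]
ee_rot: [-3.093, -0.548, 0.001]
contact_force: [0.3, -0.2, -0.9]
opening: 0.249
grasp_force: 79.5
```

step_arm(plan=[[0,0,0.2,0,0,0,1],[0,0,0,0,0,0,1],[0,0,0,0,0,0,1]])

```text
clock: 11.2
tcp_pos: [621.6, 49.6, 286.7]
ee_rot: [3.093, 0.548, -0.0]
contact_force: [-0.7, -0.1, -1.8]
opening: 0.244
grasp_force: 79.5
```

Deep in the socket, so I go on to about tip −29 mm relative to the cover.

step_arm(plan=[[0,0,0.2,0,0,0,1],[0,0,0.2,0,0,0,1],[0,0,0.2,0,0,0,1],[0,0,0.1,0,0,0,1],[0,0,0,0,0,0,1],[0,0,0,0,0,0,1]])

```text
clock: 11.7
tcp_pos: [621.6, 49.6, 279.7]
ee_rot: [3.093, 0.548, -0.001]
contact_force: [0.7, 0.4, -0.8]
opening: 0.248
grasp_force: 79.5
```

step_arm(plan=[[0.035,-0.094,0,0,0,0,1],[0.035,-0.094,0,0,0,0,1],[0.035,-0.094,0,0,0,0,1],[0.035,-0.094,0,0,0,0,1],[0,0,0,0,0,0,1]])

```text
clock: 12.12
tcp_pos: [621.8, 52.9, 280.0]
ee_rot: [3.09, 0.547, -0.0]
contact_force: [-0.1, -5.0, -1.0]
opening: 0.245
grasp_force: 79.6
```

step_arm(plan=[[0.035,-0.094,0,0,0,0,1],[0.035,-0.094,0,0,0,0,1],[0.035,-0.094,0,0,0,0,1],[0.035,-0.094,0,0,0,0,1],[0,0,0,0,0,0,1]])

```text
clock: 12.53
tcp_pos: [621.9, 56.0, 280.0]
ee_rot: [3.088, 0.545, -0.001]
contact_force: [0.7, -7.9, -0.3]
opening: 0.246
grasp_force: 79.5
```

step_arm(plan=[[0.076,-0.185,0,0,0,0,1],[0.076,-0.185,0,0,0,0,1],[0.076,-0.185,0,0,0,0,1],[0.076,-0.185,0,0,0,0,1],[0.076,-0.185,0,0,0,0,1],[0.076,-0.185,0,0,0,0,1],[0.076,-0.185,0,0,0,0,1],[0,0,0,0,0,0,1]])

```text
clock: 13.2
tcp_pos: [622.4, 70.1, 280.0]
ee_rot: [3.088, 0.545, -0.001]
contact_force: [0.7, -7.7, 0.3]
opening: 0.245
grasp_force: 79.5
```

step_arm(plan=[[0.076,-0.185,0,0,0,0,1],[0.076,-0.185,0,0,0,0,1],[0.076,-0.185,0,0,0,0,1],[0.076,-0.185,0,0,0,0,1],[0.076,-0.185,0,0,0,0,1],[0.076,-0.185,0,0,0,0,1],[0,0,0,0,0,0,1]])

```text
clock: 13.78
tcp_pos: [622.9, 82.1, 280.0]
ee_rot: [3.088, 0.545, -0.001]
contact_force: [-0.1, -7.3, -0.6]
opening: 0.249
grasp_force: 79.6
```

step_arm(plan=[[0.038,-0.0925,0,0,0,0,1],[0.038,-0.0925,0,0,0,0,1],[0.038,-0.0925,0,0,0,0,1],[0,0,0,0,0,0,1]])

```text
clock: 14.12
tcp_pos: [623.0, 85.0, 280.0]
ee_rot: [3.088, 0.545, -0.001]
contact_force: [-0.3, -8.5, -0.0]
opening: 0.248
grasp_force: 79.6
```

step_arm(plan=[[0.038,-0.0925,0,0,0,0,1],[0.038,-0.0925,0,0,0,0,1],[0,0,0,0,0,0,1],[0,0,0,0,0,0,1]])

```text
clock: 14.45
tcp_pos: [623.0, 86.9, 280.0]
ee_rot: [3.088, 0.545, -0.001]
contact_force: [0.9, -8.0, -0.5]
opening: 0.248
grasp_force: 79.6
```

step_arm(plan=[[0.038,-0.0925,0,0,0,0,1],[0.038,-0.0925,0,0,0,0,1],[0,0,0,0,0,0,1],[0,0,0,0,0,0,1]])

```text
clock: 14.78
tcp_pos: [623.1, 88.9, 280.0]
ee_rot: [3.088, 0.545, -0.001]
contact_force: [0.8, -9.0, -1.2]
opening: 0.247
grasp_force: 79.6
```

step_arm(plan=[[0.038,-0.0925,0,0,0,0,1],[0.038,-0.0925,0,0,0,0,1],[0,0,0,0,0,0,1],[0,0,0,0,0,0,1]])

```text
clock: 15.12
tcp_pos: [623.2, 91.0, 280.0]
ee_rot: [3.088, 0.545, -0.001]
contact_force: [-0.2, -7.1, -0.1]
opening: 0.242
grasp_force: 79.6
```

step_arm(plan=[[0.038,-0.0925,0,0,0,0,1],[0,0,0,0,0,0,1],[0,0,0,0,0,0,1]])

```text
clock: 15.37
tcp_pos: [623.2, 91.9, 280.0]
ee_rot: [3.088, 0.545, -0.001]
contact_force: [0.1, -7.8, -0.2]
opening: 0.251
grasp_force: 79.6
```

step_arm(plan=[[0.038,-0.0925,0,0,0,0,1],[0,0,0,0,0,0,1],[0,0,0,0,0,0,1]])

```text
clock: 15.62
tcp_pos: [623.3, 92.9, 280.0]
ee_rot: [3.088, 0.545, -0.001]
contact_force: [-0.2, -8.4, -0.6]
opening: 0.241
grasp_force: 79.6
```

step_arm(plan=[[0.038,-0.0925,0,0,0,0,1],[0,0,0,0,0,0,1],[0,0,0,0,0,0,1]])

```text
clock: 15.87
tcp_pos: [623.3, 93.8, 280.0]
ee_rot: [3.088, 0.545, -0.001]
contact_force: [-0.0, -8.4, -1.4]
opening: 0.247
grasp_force: 79.7
```

step_arm(plan=[[0.038,-0.0925,0,0,0,0,1],[0,0,0,0,0,0,1],[0,0,0,0,0,0,1]])

```text
clock: 16.12
tcp_pos: [623.3, 94.3, 280.0]
ee_rot: [3.086, 0.544, -0.002]
contact_force: [0.4, -9.2, 0.1]
opening: 0.243
grasp_force: 79.7
```

step_arm(plan=[[0.038,-0.0925,0,0,0,0,1],[0,0,0,0,0,0,1],[0,0,0,0,0,0,1]])

```text
clock: 16.37
tcp_pos: [623.4, 94.9, 280.0]
ee_rot: [3.085, 0.543, -0.002]
contact_force: [-0.9, -11.6, -0.6]
opening: 0.247
grasp_force: 79.7
```

Run:
```python
from h import *
st()
p,d=robot.snapshot("scene"); cv2.imwrite("pics/s2.png",cv2.resize(p[130:300,220:420,::-1],None,fx=3.5,fy=3.5))
```

```text
16.4 [623.4  94.9 280. ] yaw -70.0 zdir [ 0.   -0.01 -1.  ] q [ 0.05  0.55  0.02  1.05 -0.01  2.85] F [ -0.9 -11.6  -0.6] open 0.247 g 79.7
```

View pics/s2.png

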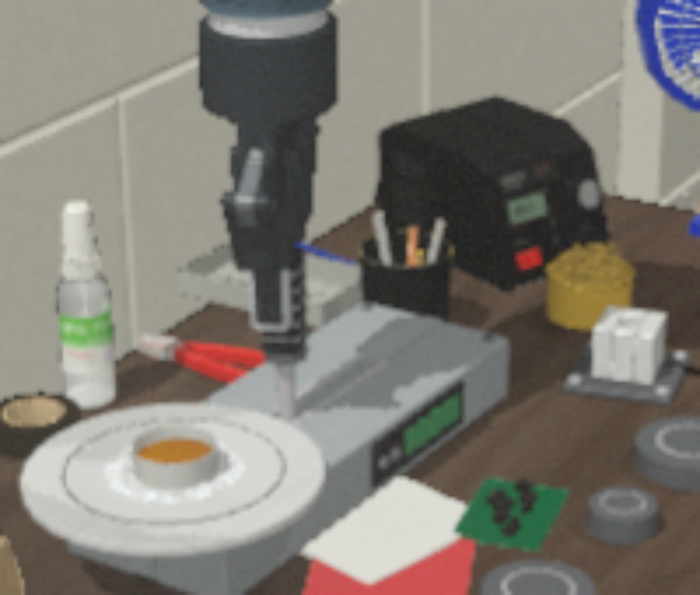

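The pin stands in the slot near its pan end at about (290,400) in the crop. The force now rises above the 8 N drag, so the bolt is at its stop. One more push to confirm.

step_arm(plan=[[0.076,-0.185,0,0,0,0,1],[0,0,0,0,0,0,1],[0,0,0,0,0,0,1],[0,0,0,0,0,0,1]])

```text
clock: 16.75
tcp_pos: [623.5, 96.0, 280.0]
ee_rot: [3.082, 0.541, -0.003]
contact_force: [1.2, -14.5, 0.6]
opening: 0.248
grasp_force: 80.2
```

step_arm(plan=[[-0.114,0.278,0,0,0,0,1],[-0.114,0.278,0,0,0,0,1],[0,0,0,0,0,0,1]])

```text
clock: 17.0
tcp_pos: [623.2, 92.4, 280.0]
ee_rot: [3.092, 0.546, -0.0]
contact_force: [0.1, -4.9, -2.0]
opening: 0.242
grasp_force: 79.8
```

step_arm(plan=[[0,0,-1,0,0,0,1],[0,0,-1.5,0,0,0,1],[0,0,-1.5,0,0,0,1],[0,0,-2,0,0,0,1],[0,0,0,0,0,0,1],[0,0,0,0,0,0,1]])

```text
clock: 17.5
tcp_pos: [623.6, 94.4, 340.8]
ee_rot: [-3.092, -0.549, -0.005]
contact_force: [-0.6, 0.2, -3.2]
opening: 0.244
grasp_force: 79.9
```

Run:
```python
from h import *
st(); to(512.9,-140.1,338,-77.6)
```

```text
17.5 [623.6  94.4 340.8] yaw -69.9 zdir [ 0.003  0.002 -1.   ] q [0.05 0.51 0.13 1.18 0.   2.84] F [-0.6  0.2 -3.2] open 0.244 g 79.9
turn 7.7 shift cm [-15.85  20.53   0.21] rows 8 per row [-1.981  2.566  0.026]
```

step_arm(plan=[[0,0,0,0,0,4,1],[0,0,0,0,0,3.7,1],[-2.6,3.42,0,0,0,0,1],[-2.65,3.42,0,0,0,0,1],[-2.65,3.42,0,0,0,0,1],[-2.65,3.42,0,0,0,0,1],[-2.65,3.42,0,0,0,0,1],[-2.65,3.43,0,0,0,0,1]])

```text
clock: 18.17
tcp_pos: [514.7, -133.2, 338.2]
ee_rot: [-3.121, -0.34, 0.002]
contact_force: [0.5, -0.5, -1.0]
opening: 0.25
grasp_force: 79.8
```

step_arm(plan=[[0,0,0,0,0,0,1],[0,0,0,0,0,0,1],[0,0,0,0,0,0,1]])

```text
clock: 18.42
tcp_pos: [516.0, -132.1, 338.8]
ee_rot: [-3.121, -0.338, 0.002]
contact_force: [0.3, -0.1, -0.6]
opening: 0.247
grasp_force: 80.0
```

Run:
```python
from h import *
st(); to(512.9,-140.1,309,-77.6)
```

```text
18.4 [ 516.  -132.1  338.8] yaw -77.6 zdir [-0.001  0.002 -1.   ] q [-0.37  0.32 -0.17  1.08  0.    2.56] F [ 0.3 -0.1 -0.6] open 0.247 g 80.0
turn -0.0 shift cm [-0.47  0.72  2.97] rows 1 per row [-0.473  0.722  2.975]
```

step_arm(plan=[[-0.47,0.72,0,0,0,0,1],[0,0,0,0,0,0,1],[0,0,0,0,0,0,1],[0,0,1.2,0,0,0,1],[0,0,1,0,0,0,1],[0,0,0,0,0,0,1],[0,0,0,0,0,0,1]])

```text
clock: 19.0
tcp_pos: [513.0, -139.9, 317.0]
ee_rot: [-3.122, -0.34, 0.003]
contact_force: [0.4, -1.0, -0.8]
opening: 0.248
grasp_force: 80.0
```

Run:
```python
from h import *
st(); to(512.9,-140.1,270,-77.6)
```

```text
19.0 [ 513.  -139.9  317. ] yaw -77.6 zdir [-0.002  0.001 -1.   ] q [-0.39  0.33 -0.21  1.03  0.    2.54] F [ 0.4 -1.  -0.8] open 0.248 g 80.0
turn 0.0 shift cm [-0.    0.03  4.7 ] rows 2 per row [-1.000e-03  1.500e-02  2.351e+00]
```

step_arm(plan=[[0,0.03,0.6,0,0,0,1],[0,0,0.6,0,0,0,1],[0,0,0.4,0,0,0,1],[0,0,0.2,0,0,0,1],[0,0,0,0,0,0,1],[0,0,0,0,0,0,1]])

```text
clock: 19.5
tcp_pos: [513.3, -140.8, 299.8]
ee_rot: [-3.123, -0.339, 0.0]
contact_force: [-0.5, -0.6, -1.1]
opening: 0.247
grasp_force: 79.9
```

step_arm(plan=[[0,0,0.2,0,0,0,1],[0,0,0.2,0,0,0,1],[0,0,0,0,0,0,1],[0,0,0,0,0,0,1]])

```text
clock: 19.83
tcp_pos: [513.3, -140.8, 295.8]
ee_rot: [-3.123, -0.339, 0.0]
contact_force: [-0.4, 0.2, -1.2]
opening: 0.248
grasp_force: 79.9
```

In the hole; lower to TCP 270.

step_arm(plan=[[0,0,0.6,0,0,0,1],[0,0,0.6,0,0,0,1],[0,0,0.6,0,0,0,1],[0,0,0.5,0,0,0,1],[0,0,0.2,0,0,0,1],[0,0,0,0,0,0,1],[0,0,0,0,0,0,1]])

```text
clock: 20.42
tcp_pos: [513.3, -140.8, 270.7]
ee_rot: [-3.123, -0.339, 0.001]
contact_force: [0.4, -0.1, 0.0]
opening: 0.247
grasp_force: 79.9
```

step_arm(plan=[[0,0,0.1,0,0,0,1],[0,0,0,0,0,0,1],[0,0,0,0,0,0,0.5],[0,0,0,0,0,0,0],[0,0,0,0,0,0,0],[0,0,0,0,0,0,0],[0,0,0,0,0,0,0]])

```text
clock: 21.0
tcp_pos: [513.4, -140.8, 270.1]
ee_rot: [3.123, 0.339, 0.001]
contact_force: [-0.9, 0.1, -0.3]
opening: 0.937
grasp_force: 0.0
```

step_arm(plan=[[0,0,-1,0,0,0,0],[0,0,-2,0,0,0,0],[0,0,-3,0,0,0,0],[0,0,-3,0,0,0,0],[0,0,0,0,0,0,0]])

```text
clock: 21.42
tcp_pos: [515.1, -141.5, 366.8]
ee_rot: [3.118, 0.339, 0.015]
contact_force: [0.8, -0.2, 0.2]
opening: 1.0
grasp_force: 0.0
```

Run:
```python
from h import *
st(); 
# tin: via top-edge image
p,d=robot.snapshot("scene"); cv2.imwrite("pics/s3.png",p[100:400,160:500,::-1]); P=xyz("scene",d)
m=(P[...,2]>66)&(P[...,2]<82)&(abs(P[...,0]-626)<70)&(abs(P[...,1]-195)<70)
q=P[m]; print(len(q),q.mean(0),cv2.minEnclosingCircle(q[:,:2].astype(np.float32)),np.percentile(q[:,2],[5,50,95]))
m=(P[...,2]>115)&(P[...,2]<150)&(abs(P[...,0]-511)<40)&(abs(P[...,1]+140)<40)
q=P[m]; print("key",len(q),q.mean(0),q[:,2].max(),cv2.minAreaRect(q[:,:2].astype(np.float32)))
to(623.4,193.9,300,-60)
```

```text
21.4 [ 515.1 -141.5  366.8] yaw -77.6 zdir [ 0.01  -0.004 -1.   ] q [-0.39  0.3  -0.13  1.13 -0.    2.54] F [ 0.8 -0.2  0.2] open 1.0 g 0.0
288 [619.09699378 197.47236554  69.42486264] ((618.0840454101562, 196.67153930664062), 26.536203384399414) [66.38265093 68.58073316 74.08356362]
key 136 [ 513.48096994 -134.06498915  128.31066747] 139.03216509722523 ((515.1581420898438, -138.0239715576172), (23.213281631469727, 25.25477409362793), 14.96947956085205)
turn -17.6 shift cm [ 26.14 -23.64   6.4 ] rows 11 per row [ 2.376 -2.149  0.582]
```

View pics/s3.png

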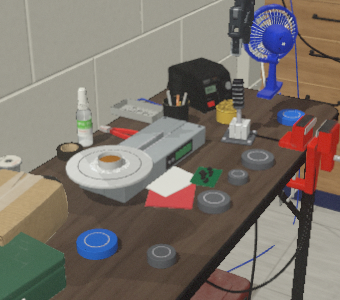

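The key is upright in its stand at (240,110) in the crop, and the tin is on the pan at (110,158). Next I turn the gripper to yaw 0 and fetch the tin.

step_arm(plan=[[0,0,0,0,0,-7,0],[0,0,0,0,0,-7,0],[0,0,0,0,0,-7,0],[0,0,0,0,0,-7,0],[0,0,0,0,0,-7,0],[0,0,0,0,0,-7,0],[0,0,0,0,0,-7,0],[0,0,0,0,0,-7,0]])

```text
clock: 22.13
tcp_pos: [513.0, -140.7, 359.2]
ee_rot: [-2.592, -1.773, 0.001]
contact_force: [-0.3, -0.1, -0.8]
opening: 1.003
grasp_force: 0.0
```

step_arm(plan=[[0,0,0,0,0,-7,0],[0,0,0,0,0,-7,0],[0,0,0,0,0,-7,0],[0,0,0,0,0,0,0]])

```text
clock: 22.47
tcp_pos: [513.0, -140.7, 359.2]
ee_rot: [-2.23, -2.211, 0.001]
contact_force: [-0.2, -0.6, -0.3]
opening: 0.996
grasp_force: 0.0
```

Run:
```python
from h import *
st(); to(623.4,193.9,265,0)
```

```text
22.5 [ 513.  -140.7  359.2] yaw -0.5 zdir [-0.001  0.    -1.   ] q [-0.39  0.31 -0.14  1.13 -0.    1.19] F [-0.2 -0.6 -0.3] open 0.996 g 0.0
turn -0.5 shift cm [33.45 11.05  9.43] rows 11 per row [3.041 1.005 0.857]
```

step_arm(plan=[[3.7,1.22,0.3,0,0,-0.5,0],[3.7,1.22,0.3,0,0,0,0],[3.7,1.22,0.3,0,0,0,0],[3.7,1.22,0.3,0,0,0,0],[3.7,1.22,0.3,0,0,0,0],[3.7,1.22,0.3,0,0,0,0],[3.7,1.22,0.3,0,0,0,0],[3.7,1.22,0.3,0,0,0,0]])

```text
clock: 23.13
tcp_pos: [611.9, 156.8, 335.3]
ee_rot: [-2.227, -2.215, 0.001]
contact_force: [1.1, -1.2, -0.1]
opening: 0.996
grasp_force: 0.0
```

step_arm(plan=[[3.7,1.22,0.3,0,0,0,0],[0,0,3,0,0,0,0],[0,0,3,0,0,0,0],[0,0,0,0,0,0,0],[0,0,0,0,0,0,0]])

```text
clock: 23.55
tcp_pos: [622.6, 191.7, 270.6]
ee_rot: [-2.223, -2.215, 0.009]
contact_force: [-0.5, -0.1, 0.6]
opening: 0.996
grasp_force: 0.0
```

Run:
```python
from h import *
st(); to(623.4,193.9,231,0)
```

```text
23.6 [622.6 191.7 270.6] yaw -0.2 zdir [-0.006 -0.001 -1.   ] q [ 0.2   0.6   0.08  1.06 -0.    1.78] F [-0.5 -0.1  0.6] open 0.996 g 0.0
turn -0.2 shift cm [0.23 0.11 3.96] rows 2 per row [0.115 0.053 1.979]
```

step_arm(plan=[[0.1,0.1,1.8,0,0,0,0],[0,0,1.7,0,0,0,0],[0,0,0,0,0,0,0],[0,0,0,0,0,0,0.4],[0,0,0,0,0,0,1],[0,0,0,0,0,0,1],[0,0,0,0,0,0,1]], newtons=30)

```text
clock: 24.13
tcp_pos: [625.9, 192.8, 240.2]
ee_rot: [2.223, 2.217, 0.004]
contact_force: [-0.9, -1.2, 4.3]
opening: 0.503
grasp_force: 29.8
```

step_arm(plan=[[0,0,0,0,0,0,1],[0,0,0,0,0,0,1],[0,0,0,0,0,0,1]])

```text
clock: 24.38
tcp_pos: [625.8, 192.9, 240.2]
ee_rot: [2.222, 2.217, 0.004]
contact_force: [-0.7, -0.4, 5.8]
opening: 0.505
grasp_force: 30.2
```

step_arm(plan=[[0,0,-1,0,0,0,1],[0,0,-2,0,0,0,1],[0,0,-2,0,0,0,1],[0,0,0,0,0,0,1],[0,0,0,0,0,0,1]])

```text
clock: 24.8
tcp_pos: [626.0, 193.1, 290.0]
ee_rot: [2.222, 2.218, 0.005]
contact_force: [0.0, -0.5, -1.7]
opening: 0.505
grasp_force: 30.7
```

Run:
```python
from h import *
st(); to(450,240,290,0)
p,d=robot.snapshot("scene"); cv2.imwrite("pics/s4.png",cv2.resize(p[150:330,180:380,::-1],None,fx=3,fy=3))
```

```text
24.8 [626.  193.1 290. ] yaw -0.1 zdir [ 0.004  0.001 -1.   ] q [ 0.2   0.59  0.12  1.1  -0.    1.78] F [ 0.  -0.5 -1.7] open 0.505 g 30.7
turn -0.1 shift cm [  4.69 -17.6   -0.07] rows 6 per row [ 0.782 -2.933 -0.012]
```

View pics/s4.png

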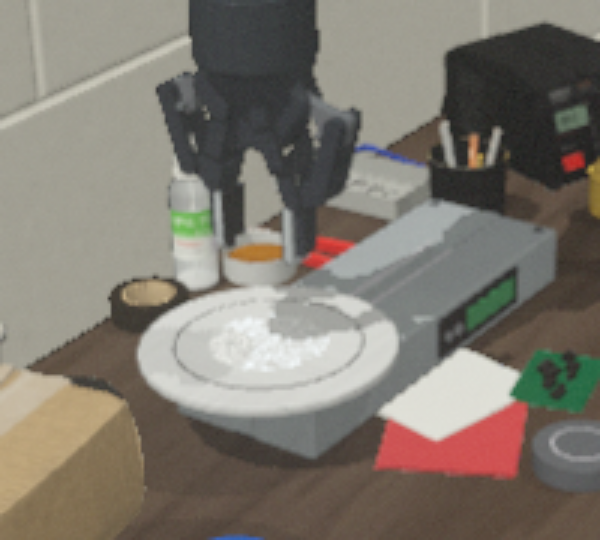

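The tin hangs level in the fingers at (260,255) in the crop and the pan is clear. I'll set it on the bench at (450,240).

step_arm(plan=[[0.94,-3.52,0,0,0,0,1],[0.94,-3.52,0,0,0,0,1],[0.94,-3.52,0,0,0,0,1],[0.94,-3.52,0,0,0,0,1],[0.94,-3.52,0,0,0,0,1],[0,0,3,0,0,0,1],[0,0,3,0,0,0,1],[0,0,2.5,0,0,0,1]])

```text
clock: 25.52
tcp_pos: [447.5, 240.2, 201.0]
ee_rot: [-2.222, -2.22, 0.002]
contact_force: [0.3, -0.4, -0.5]
opening: 0.51
grasp_force: 30.8
```

step_arm(plan=[[0,0,1,0,0,0,1],[0,0,0,0,0,0,1],[0,0,0,0,0,0,1]])

```text
clock: 25.77
tcp_pos: [448.9, 240.0, 192.5]
ee_rot: [-2.223, -2.219, 0.003]
contact_force: [0.5, -0.2, -0.2]
opening: 0.505
grasp_force: 30.8
```

step_arm(plan=[[0,0,0.4,0,0,0,1],[0,0,0.4,0,0,0,1],[0,0,0.2,0,0,0,1],[0,0,0.1,0,0,0,1],[0,0,0,0,0,0,1]])

```text
clock: 26.18
tcp_pos: [449.5, 240.3, 182.2]
ee_rot: [2.223, 2.219, 0.001]
contact_force: [0.8, -0.5, -0.1]
opening: 0.503
grasp_force: 30.8
```

step_arm(plan=[[0,0,0,0,0,0,0.3],[0,0,0,0,0,0,0],[0,0,0,0,0,0,0],[0,0,0,0,0,0,0],[0,0,-2,0,0,0,0],[0,0,-4,0,0,0,0],[0,0,-4,0,0,0,0],[0,0,0,0,0,0,0]])

```text
clock: 26.85
tcp_pos: [452.0, 241.3, 289.2]
ee_rot: [2.22, 2.216, 0.017]
contact_force: [2.0, 1.0, 1.1]
opening: 0.998
grasp_force: 0.0
```

```bash
cat >> h.py <<'E'
def discs(n="top"):
    p,d=robot.snapshot(n); P=xyz(n,d); 
    m=((P[...,2]>8)&(P[...,2]<27)&(P[...,0]>360)&(P[...,0]<560)&(P[...,1]>-130)&(P[...,1]<400)).astype(np.uint8)
    k,l,s,ce=cv2.connectedComponentsWithStats(m)
    for i in range(1,k):
        if s[i,4]<80: continue
        q=P[l==i]; c,r=cv2.minEnclosingCircle(q[:,:2].astype(np.float32))
        print(np.round(c,1),"dia",round(2*r,1),"z",np.median(q[:,2]).round(1),"rgb",p[l==i].mean(0).round())
    return p,P
E
python3 - <<'E'
from h import *
st(); discs(); to(428.4,-49,200,0)
E
```

```text
26.9 [452.  241.3 289.2] yaw -0.1 zdir [ 0.011  0.004 -1.   ] q [ 0.37  0.31 -0.32  0.92 -0.    1.94] F [2.  1.  1.1] open 0.998 g 0.0
[538.  358.2] dia 69.5 z 15.2 rgb [ 65. 116. 190.]
[431.3 143.7] dia 60.7 z 15.7 rgb [88. 88. 90.]
[428.3 -49.2] dia 68.0 z 15.7 rgb [75. 75. 77.]
[431.8  39.8] dia 39.7 z 15.4 rgb [72. 72. 74.]
turn -0.1 shift cm [-29.04  -2.38   8.52] rows 9 per row [-3.227 -0.264  0.947]
```

step_arm(plan=[[-3.6,-0.3,0,0,0,0,0],[-3.6,-0.3,0,0,0,0,0],[-3.6,-0.3,0,0,0,0,0],[-3.6,-0.3,0,0,0,0,0],[-3.6,-0.3,0,0,0,0,0],[-3.6,-0.3,0,0,0,0,0],[-3.7,-0.3,0,0,0,0,0],[-3.7,-0.3,0,0,0,0,0]])

```text
clock: 27.57
tcp_pos: [423.6, -51.2, 281.0]
ee_rot: [-2.222, -2.219, 0.001]
contact_force: [0.7, 1.0, -0.2]
opening: 1.002
grasp_force: 0.0
```

step_arm(plan=[[0,0,3,0,0,0,0],[0,0,3,0,0,0,0],[0,0,0,0,0,0,0],[0,0,0,0,0,0,0]])

```text
clock: 27.9
tcp_pos: [422.8, -49.4, 220.3]
ee_rot: [-2.22, -2.215, 0.005]
contact_force: [0.6, -0.2, 0.0]
opening: 1.004
grasp_force: 0.0
```

Run:
```python
from h import *
st(); to(428.4,-49,184,0)
```

```text
27.9 [422.8 -49.4 220.3] yaw -0.1 zdir [-0.006  0.002 -1.   ] q [-0.27  0.24 -0.63  0.7  -0.    1.31] F [ 0.6 -0.2  0. ] open 1.004 g 0.0
turn -0.1 shift cm [0.03 0.59 3.62] rows 2 per row [0.015 0.293 1.812]
```

step_arm(plan=[[0,0.53,0,0,0,0,0],[0,0,0,0,0,0,0],[0,0,1,0,0,0,0],[0,0,0,0,0,0,0]])

```text
clock: 28.23
tcp_pos: [430.8, -49.4, 212.4]
ee_rot: [2.221, 2.22, 0.001]
contact_force: [-1.0, -0.1, -0.2]
opening: 0.997
grasp_force: 0.0
```

step_arm(plan=[[0,0,1.3,0,0,0,0],[0,0,1,0,0,0,0],[0,0,0,0,0,0,0],[0,0,0,0,0,0,0]])

```text
clock: 28.57
tcp_pos: [430.2, -49.5, 189.5]
ee_rot: [2.223, 2.22, -0.0]
contact_force: [-0.6, -1.1, 0.0]
opening: 0.998
grasp_force: 0.0
```

step_arm(plan=[[0,-0.15,0.6,0,0,0,0],[0,0,0,0,0,0,0],[0,0,0,0,0,0,0.3],[0,0,0,0,0,0,1],[0,0,0,0,0,0,1],[0,0,0,0,0,0,1],[0,0,0,0,0,0,1],[0,0,0,0,0,0,1]], newtons=60)

```text
clock: 29.23
tcp_pos: [430.3, -50.3, 189.4]
ee_rot: [2.219, 2.215, 0.004]
contact_force: [-31.7, 2.3, 98.6]
opening: 0.145
grasp_force: 50.4
```

step_arm(plan=[[0,0,-1,0,0,0,1],[0,0,-2,0,0,0,1],[0,0,-2,0,0,0,1],[0,0,0,0,0,0,1],[0,0,0,0,0,0,1]])

```text
clock: 29.65
tcp_pos: [429.3, -50.0, 234.1]
ee_rot: [2.221, 2.217, 0.003]
contact_force: [-0.4, 0.3, -0.0]
opening: 0.004
grasp_force: 0.0
```

Run:
```python
from h import *
st(); to(626.3,195,300,0)
```

```text
29.6 [429.3 -50.  234.1] yaw -0.1 zdir [ 0.003 -0.001 -1.   ] q [-0.26  0.23 -0.6   0.73 -0.    1.31] F [-0.4  0.3 -0. ] open 0.004 g 0.0
turn -0.1 shift cm [24.49 19.72 -6.55] rows 10 per row [ 2.449  1.972 -0.655]
```

The fingertips were too high: they reach 173 mm only when shut and about 160 mm when open. I'll check the disc's position.

step_arm(plan=[[0,-1,-3,0,0,0,0],[3.5,0,-2,0,0,0,0],[3.5,0,0,0,0,0,0],[3.5,0,0,0,0,0,0],[0,0,0,0,0,0,0],[0,0,0,0,0,0,0]])

```text
clock: 30.15
tcp_pos: [418.0, 56.7, 281.9]
ee_rot: [-2.218, -2.223, 0.002]
contact_force: [0.2, -0.2, 0.7]
opening: 0.847
grasp_force: 0.0
```

Run:
```python
from h import *
st(); discs(); print("scene"); discs("scene")
```

```text
30.1 [418.   56.7 281.9] yaw 0.1 zdir [-0.002 -0.    -1.   ] q [-0.02  0.16 -0.55  0.87 -0.    1.55] F [ 0.2 -0.2  0.7] open 0.847 g 0.0
[537.4 358.2] dia 68.6 z 15.5 rgb [ 63. 117. 191.]
[452.1 242.3] dia 46.0 z 11.0 rgb [157. 100.  18.]
[432.3 145.2] dia 59.0 z 16.0 rgb [ 96.  98. 100.]
[427.9 332.9] dia 47.6 z 15.5 rgb [88. 89. 90.]
[428.9 -49.3] dia 67.3 z 15.6 rgb [75. 76. 77.]
scene
[ 501.9 -122.5] dia 37.0 z 17.5 rgb [184. 185. 180.]
[557.5  10.2] dia 163.1 z 19.0 rgb [83. 91. 84.]
[422.7 -49.2] dia 78.1 z 15.7 rgb [86. 86. 87.]
[426.3  43.4] dia 42.1 z 15.5 rgb [103. 104. 105.]
[424.8 147.5] dia 63.6 z 16.9 rgb [104. 105. 105.]
[445.7 245.5] dia 53.5 z 11.8 rgb [168. 142. 106.]
[532.6 362.1] dia 72.3 z 16.8 rgb [ 56. 106. 186.]
[422.2 335.9] dia 51.7 z 16.5 rgb [95. 95. 96.]
```

step_arm(plan=[[-3.5,0.36,1,0,0,0,0],[-3.5,0.36,2,0,0,0,0],[-3.6,0.37,2,0,0,0,0],[0,0,1.5,0,0,0,0],[0,0,1,0,0,0,0],[0,0,0,0,0,0,0],[0,0,0,0,0,0,0]])

```text
clock: 30.83
tcp_pos: [428.5, -51.8, 207.1]
ee_rot: [-2.225, -2.215, 0.002]
contact_force: [-0.3, 0.1, -0.1]
opening: 0.999
grasp_force: 0.0
```

Run:
```python
from h import *
st(); to(428.9,-49,168,0)
```

```text
30.8 [428.5 -51.8 207.1] yaw -0.2 zdir [-0.003  0.    -1.   ] q [-0.27  0.27 -0.63  0.67 -0.    1.31] F [-0.3  0.1 -0.1] open 0.999 g 0.0
turn -0.2 shift cm [0.27 0.05 3.91] rows 2 per row [0.137 0.024 1.956]
```

step_arm(plan=[[0.25,0.05,0,0,0,0,0],[0,0,1.5,0,0,0,0],[0,0,1,0,0,0,0],[0,0,0.7,0,0,0,0],[0,0,0.6,0,0,0,0],[0,0,0,0,0,0,0],[0,0,0,0,0,0,0]])

```text
clock: 31.42
tcp_pos: [429.9, -48.1, 170.1]
ee_rot: [2.223, 2.22, -0.0]
contact_force: [0.4, -0.6, 0.3]
opening: 1.001
grasp_force: 0.0
```

step_arm(plan=[[0,0,0.1,0,0,0,0.2],[0,0,0,0,0,0,0.35],[0,0,0,0,0,0,0.5],[0,0,0,0,0,0,0.5],[0,0,0,0,0,0,0.5],[0,0,0,0,0,0,0.5]], newtons=50)

```text
clock: 31.92
tcp_pos: [429.3, -48.2, 169.5]
ee_rot: [-2.223, -2.219, 0.002]
contact_force: [-3.6, 0.4, 7.8]
opening: 0.776
grasp_force: 53.9
```

step_arm(plan=[[0,0,-0.5,0,0,0,0.5],[0,0,-2,0,0,0,0.5],[0,0,-3.5,0,0,0,0.5],[0,0,-3.5,0,0,0,0.5],[0,0,-3.5,0,0,0,0.5],[0,0,0,0,0,0,0.5]])

```text
clock: 32.42
tcp_pos: [432.5, -48.9, 305.3]
ee_rot: [2.217, 2.213, 0.009]
contact_force: [1.5, -0.8, -3.5]
opening: 0.774
grasp_force: 58.3
```

Run:
```python
from h import *
st(); to(626.3,195,290,0)
```

```text
32.4 [432.5 -48.9 305.3] yaw -0.1 zdir [ 0.011 -0.003 -1.   ] q [-0.26  0.15 -0.49  0.92  0.    1.31] F [ 1.5 -0.8 -3.5] open 0.774 g 58.3
turn -0.1 shift cm [24.39 19.36  1.67] rows 9 per row [2.71  2.152 0.186]
```

step_arm(plan=[[2.72,2.2,0,0,0,0,0.5],[2.72,2.2,0,0,0,0,0.5],[2.72,2.2,0,0,0,0,0.5],[2.72,2.2,0,0,0,0,0.5],[2.72,2.2,0,0,0,0,0.5],[2.72,2.2,0,0,0,0,0.5],[2.72,2.2,0,0,0,0,0.5],[2.72,2.2,0,0,0,0,0.5]])

```text
clock: 33.08
tcp_pos: [606.6, 170.5, 297.2]
ee_rot: [-2.222, -2.219, 0.003]
contact_force: [0.6, -0.8, -3.3]
opening: 0.77
grasp_force: 58.0
```

step_arm(plan=[[2.72,2.2,0,0,0,0,0.5],[0,0,2,0,0,0,0.5],[0,0,2,0,0,0,0.5],[0,0,0,0,0,0,0.5],[0,0,0,0,0,0,0.5],[0,0,0,0,0,0,0.5]])

```text
clock: 33.58
tcp_pos: [628.0, 195.8, 258.7]
ee_rot: [-2.224, -2.218, 0.002]
contact_force: [0.3, -0.2, -4.5]
opening: 0.775
grasp_force: 58.1
```

Run:
```python
from h import *
st(); to(626.3,196,228,0)
```

```text
33.6 [628.  195.8 258.7] yaw -0.1 zdir [-0.001 -0.    -1.   ] q [ 0.21  0.62  0.08  1.04 -0.    1.78] F [ 0.3 -0.2 -4.5] open 0.775 g 58.1
turn -0.1 shift cm [ 0.02 -0.17  3.07] rows 1 per row [ 0.017 -0.165  3.072]
```

step_arm(plan=[[0,-0.17,1,0,0,0,0.5],[0,0,1,0,0,0,0.5],[0,0,0.5,0,0,0,0.5],[0,0,0.3,0,0,0,0.5],[0,0,0,0,0,0,0.5],[0,0,0,0,0,0,0.5]])

```text
clock: 34.08
tcp_pos: [626.5, 196.1, 230.7]
ee_rot: [-2.224, -2.219, 0.001]
contact_force: [0.3, 0.4, -3.8]
opening: 0.773
grasp_force: 58.3
```

step_arm(plan=[[0,0,0.2,0,0,0,0.5],[0,0,0,0,0,0,0.5],[0,0,0,0,0,0,0.5]])

```text
clock: 34.33
tcp_pos: [626.7, 196.2, 229.1]
ee_rot: [2.223, 2.219, 0.0]
contact_force: [-0.6, -0.4, -3.9]
opening: 0.773
grasp_force: 58.3
```

step_arm(plan=[[0,0,0.15,0,0,0,0.5],[0,0,0,0,0,0,0.5],[0,0,0,0,0,0,0.2],[0,0,0,0,0,0,0],[0,0,0,0,0,0,0],[0,0,-1,0,0,0,0],[0,0,-3,0,0,0,0],[0,0,-3,0,0,0,0]])

```text
clock: 35.0
tcp_pos: [625.8, 196.0, 297.4]
ee_rot: [-2.222, -2.218, 0.005]
contact_force: [1.4, -0.5, 0.6]
opening: 0.998
grasp_force: 0.0
```

step_arm(plan=[[-1.1,-3.3,0,0,0,0,0],[-1.1,-3.3,0,0,0,0,0],[-1.1,-3.3,0,0,0,0,0],[-1.1,-3.3,0,0,0,0,0],[-0.6,-3.3,0,0,0,0,0],[0,-2.9,0,0,0,0,0],[0,0,0,0,0,0,0],[0,0,0,0,0,0,0]])

```text
clock: 35.67
tcp_pos: [431.1, 146.5, 298.2]
ee_rot: [2.223, 2.22, 0.0]
contact_force: [0.9, 0.4, 0.7]
opening: 1.0
grasp_force: 0.0
```

Run:
```python
from h import *
st(); p,P=discs()
m=((P[...,2]>67)&(P[...,2]<82)&(abs(P[...,0]-626)<75)&(abs(P[...,1]-195)<75)); print("on pan",m.sum(),cv2.minEnclosingCircle(P[m][:,:2].astype(np.float32)),np.median(P[m][:,2]))
to(431.7,143.5,200,0)
```

```text
35.7 [431.1 146.5 298.2] yaw -0.1 zdir [ 0. -0. -1.] q [ 0.19  0.2  -0.44  0.92 -0.    1.76] F [0.9 0.4 0.7] open 1.0 g 0.0
[536.5 358.6] dia 69.7 z 15.5 rgb [ 63. 115. 188.]
[428.  332.5] dia 47.8 z 15.5 rgb [90. 90. 92.]
[431.9  39.9] dia 39.8 z 15.6 rgb [84. 85. 87.]
[393.5 112.3] dia 57.1 z 15.0 rgb [97. 97. 98.]
on pan 598 ((636.5803833007812, 200.0189208984375), 44.27421188354492) 73.57404827576909
turn -0.1 shift cm [-0.32 -0.14  9.86] rows 3 per row [-0.107 -0.047  3.286]
```

```bash
cat >> h.py <<'E'
def onpan(z,r=60):
    p,d=robot.snapshot("top"); P=xyz("top",d)
    m=((abs(P[...,2]-z)<4)&(np.hypot(P[...,0]-626.3,P[...,1]-195)<r)).astype(np.uint8)
    m=cv2.morphologyEx(m,cv2.MORPH_OPEN,np.ones((3,3),np.uint8)); k,l,s,ce=cv2.connectedComponentsWithStats(m); i=1+s[1:,4].argmax(); q=P[l==i]
    c,rr=cv2.minEnclosingCircle(q[:,:2].astype(np.float32)); print("pan: z",z,"centre",np.round(c,1),"dia",round(2*rr,1),"mean",q.mean(0).round(1))
E
python3 - <<'E'
from h import *
onpan(74); print("scene"); p,P=discs("scene"); cv2.imwrite("pics/s5.png",cv2.resize(p[170:400,200:470,::-1],None,fx=2.5,fy=2.5))
E
```

```text
pan: z 74 centre [636.2 201.6] dia 60.0 mean [635.7 201.   74. ]
scene
[558.4   8.6] dia 166.0 z 18.5 rgb [82. 91. 84.]
[428.8  43.6] dia 43.6 z 15.4 rgb [93. 94. 94.]
[385.  129.8] dia 68.4 z 17.2 rgb [106. 107. 107.]
[447.3 244.9] dia 53.2 z 11.7 rgb [166. 140. 106.]
[532.9 361.5] dia 72.7 z 16.8 rgb [ 55. 102. 180.]
[423.9 336.9] dia 51.1 z 16.5 rgb [95. 96. 96.]
```

View pics/s5.png

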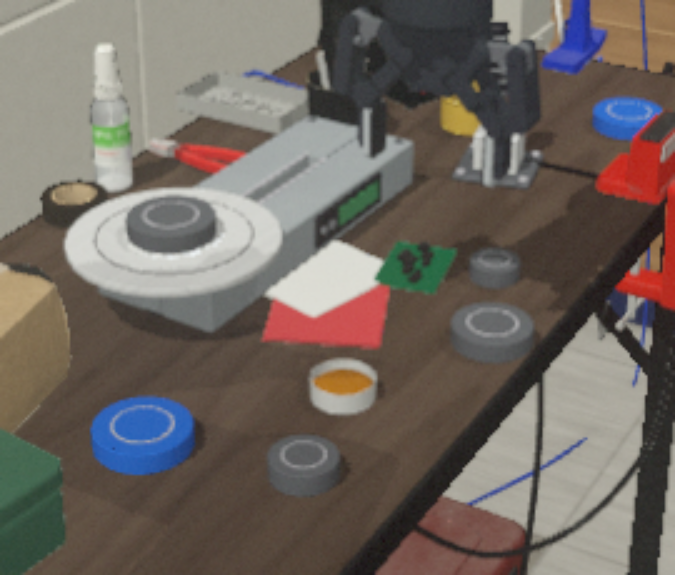

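The scene view shows the 68 disc on the pan at (171,225) and the 61 disc knocked towards the bench edge, now at (492,330). I'll move aside for a clear look.

step_arm(plan=[[-4,0,0,0,0,0,0],[-4,0,0,0,0,0,0],[-4,0,0,0,0,0,0],[-4,0,0,0,0,0,0],[-4,0,0,0,0,0,0],[-2,0,0,0,0,0,0],[0,0,0,0,0,0,0]])

```text
clock: 36.4
tcp_pos: [434.1, -77.6, 298.1]
ee_rot: [2.228, 2.21, 0.0]
contact_force: [0.3, -0.0, -0.7]
opening: 0.999
grasp_force: 0.0
```

Run:
```python
from h import *
st(); onpan(74); discs(); to(391,127,200,0)
```

```text
36.4 [434.1 -77.6 298.1] yaw -0.5 zdir [ 0.003 -0.003 -1.   ] q [-0.32  0.18 -0.48  0.91 -0.    1.26] F [ 0.3 -0.  -0.7] open 0.999 g 0.0
pan: z 74 centre [620.5 197.8] dia 60.2 mean [620.6 197.3  74. ]
[536.5 358. ] dia 69.1 z 15.2 rgb [ 66. 123. 200.]
[450.4 242.2] dia 47.4 z 10.8 rgb [147.  94.  19.]
[427.9 333.2] dia 47.3 z 15.3 rgb [89. 89. 91.]
[432.7  38.8] dia 42.2 z 15.2 rgb [100. 100. 101.]
[392.7 126. ] dia 61.0 z 15.4 rgb [ 99. 100. 101.]
turn -0.2 shift cm [20.15 -4.24  9.76] rows 7 per row [ 2.878 -0.605  1.395]
```

Run:
```python
from h import *
p,d=robot.snapshot("top"); P=xyz("top",d); np.save("t6.npy",d)
cv2.imwrite("pics/t6.png",cv2.resize(p[165:260,205:345,::-1],None,fx=5,fy=5,interpolation=cv2.INTER_CUBIC))
print(P[196:232:2,236:272:3,2].round(0).astype(int))
```

```text
[[58 57 59 50 59 59 49 59 59 54 52 58]
 [52 57 59 58 59 73 70 76 60 55 62 57]
 [59 55 60 57 73 71 76 73 71 61 51 55]
 [60 58 59 74 74 74 78 73 72 69 60 53]
 [56 61 57 75 71 77 74 74 77 70 72 61]
 [59 55 73 72 76 75 73 72 74 71 73 58]
 [57 59 66 77 74 74 73 77 74 75 73 55]
 [57 64 74 78 73 73 73 73 71 74 72 58]
 [57 62 72 73 79 79 72 73 71 74 67 54]
 [60 58 71 70 69 73 83 75 74 71 71 55]
 [57 57 77 71 72 76 76 75 74 79 74 63]
 [56 60 57 72 75 74 78 75 74 76 68 58]
 [54 53 55 73 75 70 74 78 68 74 57 58]
 [62 62 57 58 71 75 71 74 68 69 62 61]
 [64 61 59 56 53 76 70 68 75 64 59 59]
 [59 59 57 64 59 58 58 57 59 54 59 59]
 [62 57 58 61 61 58 60 58 56 61 58 56]
 [55 57 50 60 61 54 59 55 60 59 62 59]]
```

View pics/t6.png

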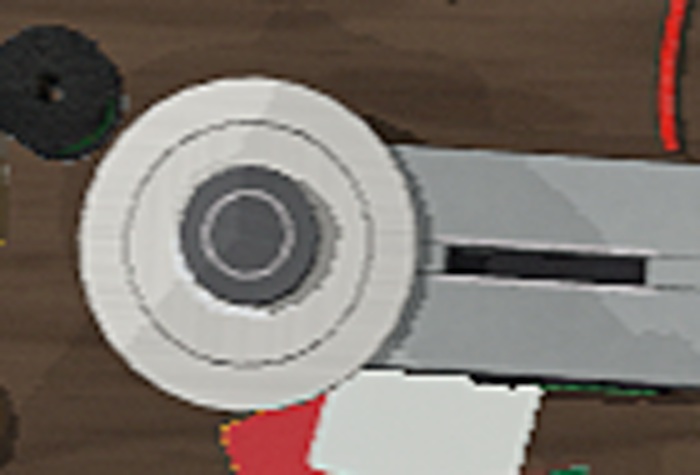

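The crop shows the 68 disc on the pan with its centre at (249,235), against a ring centre of (248,244). It is slightly off toward +x; I'll quantify it by colour.

```bash
cat >> h.py <<'E'
def onplane(uv,z,n="top"):
    c=robot.camera_params(n);E=np.array(c["extrinsics"])
    p=cv2.undistortPoints(np.array(uv,float).reshape(-1,1,2),np.array(c["camera_matrix"]),np.array(c["dist_coeffs"])).reshape(-1,2)
    r=np.c_[p,np.ones(len(p))]@E[:3,:3].T; return E[:3,3]+r*((z-E[2,3])/r[:,2])[:,None]
def stackcol(p,z):
    g=p.max(2); g=g[170:258,212:295]; m=(g<125).astype(np.uint8); m=cv2.morphologyEx(m,cv2.MORPH_CLOSE,np.ones((5,5),np.uint8))
    k,l,s,ce=cv2.connectedComponentsWithStats(m)
    for i in range(1,k):
        if 100<s[i,4]<1500:
            v,u=np.nonzero(l==i); q=onplane(np.c_[u+212,v+170],z); c,r=cv2.minEnclosingCircle(q[:,:2].astype(np.float32)); print("dark",s[i],q.mean(0).round(1),np.round(c,1),round(2*r,1))
E
python3 - <<'E'
from h import *
p,d=robot.snapshot("top"); stackcol(p,74)
print("ring",onplane([[205+248.5/5-.4,165+244/5-.4]],58))
w=p[170:258,212:295].astype(int); m=((w.min(2)>150)).astype(np.uint8); m=cv2.morphologyEx(m,cv2.MORPH_OPEN,np.ones((7,7),np.uint8))
k,l,s,ce=cv2.connectedComponentsWithStats(m); i=1+s[1:,4].argmax(); v,u=np.nonzero(l==i); q=onplane(np.c_[u+212,v+170],58)[:,:2].astype(np.float32); print("pan",cv2.minEnclosingCircle(q))
E
```

```text
dark [ 29  28  29  30 650] [627.7 191.5  74. ] [627.7 189.4] 75.4
ring [[625.79722036 195.08450584  58.        ]]
pan ((606.058837890625, 171.33987426757812), 112.50428771972656)
```

step_arm(plan=[[3.35,-0.69,0,0,0,-0.4,0],[3.35,-0.69,0.5,0,0,0,0],[3.35,-0.69,1.5,0,0,0,0],[3.35,-0.69,2,0,0,0,0],[3.35,-0.69,2,0,0,0,0],[3.3,-0.69,2,0,0,0,0],[0,0,1,0,0,0,0],[0,0,0,0,0,0,0]])

```text
clock: 37.27
tcp_pos: [387.5, 129.4, 205.4]
ee_rot: [-2.206, -2.233, 0.006]
contact_force: [0.4, -0.6, 0.3]
opening: 0.999
grasp_force: 0.0
```

step_arm(plan=[[0,0,0,0,0,0,0],[0,0,0,0,0,0,0]])

```text
clock: 37.43
tcp_pos: [390.4, 127.1, 208.1]
ee_rot: [2.215, 2.227, 0.001]
contact_force: [-0.3, -0.4, 0.7]
opening: 1.003
grasp_force: 0.0
```

Run:
```python
from h import *
st(); to(392.7,126,169,0)
```

```text
37.4 [390.4 127.1 208.1] yaw 0.3 zdir [ 0.001 -0.    -1.   ] q [ 0.16  0.23 -0.69  0.65 -0.    1.73] F [-0.3 -0.4  0.7] open 1.003 g 0.0
turn 0.3 shift cm [-0.11  0.22  3.91] rows 2 per row [-0.053  0.111  1.953]
```

step_arm(plan=[[-0.1,0.2,0.5,0,0,0,0],[0,0,1.4,0,0,0,0],[0,0,1,0,0,0,0],[0,0,0.6,0,0,0,0],[0,0,0.4,0,0,0,0],[0,0,0,0,0,0,0],[0,0,0,0,0,0,0]])

```text
clock: 38.02
tcp_pos: [392.2, 125.6, 168.6]
ee_rot: [2.217, 2.226, 0.0]
contact_force: [-0.3, 0.6, 0.5]
opening: 1.002
grasp_force: 0.0
```

step_arm(plan=[[0,0,0,0,0,0,0.2],[0,0,0,0,0,0,0.35],[0,0,0,0,0,0,0.5],[0,0,0,0,0,0,0.5],[0,0,0,0,0,0,0.5],[0,0,0,0,0,0,0.5]])

```text
clock: 38.52
tcp_pos: [392.1, 125.9, 169.2]
ee_rot: [2.215, 2.227, 0.001]
contact_force: [-1.2, -1.3, 7.4]
opening: 0.694
grasp_force: 52.5
```

step_arm(plan=[[0,0,-0.5,0,0,0,0.5],[0,0,-2,0,0,0,0.5],[0,0,-3.5,0,0,0,0.5],[0,0,-3.5,0,0,0,0.5],[0,0,-3.5,0,0,0,0.5],[0,0,0,0,0,0,0.5],[0,0,0,0,0,0,0.5]])

```text
clock: 39.1
tcp_pos: [393.1, 126.1, 300.4]
ee_rot: [2.213, 2.225, 0.007]
contact_force: [0.1, 0.2, -3.2]
opening: 0.694
grasp_force: 55.2
```

Run:
```python
from h import *
st(); to(625.3,197.3,296,0)
```

```text
39.1 [393.1 126.1 300.4] yaw 0.3 zdir [ 0.005  0.001 -1.   ] q [ 0.16  0.12 -0.54  0.9  -0.    1.72] F [ 0.1  0.2 -3.2] open 0.694 g 55.2
turn 0.3 shift cm [ 7.12 23.22  0.58] rows 7 per row [1.017 3.317 0.082]
```

step_arm(plan=[[1.01,3.32,0,0,0,0,0.5],[1.01,3.32,0,0,0,0,0.5],[1.01,3.32,0,0,0,0,0.5],[1.01,3.32,0,0,0,0,0.5],[1.01,3.32,0,0,0,0,0.5],[1.01,3.31,0,0,0,0,0.5],[1.01,3.31,0,0,0,0,0.5],[0,0,0,0,0,0,0.5]])

```text
clock: 39.77
tcp_pos: [628.4, 198.9, 293.9]
ee_rot: [2.216, 2.227, 0.0]
contact_force: [1.4, 0.2, -3.1]
opening: 0.69
grasp_force: 55.1
```

step_arm(plan=[[0,0,1.5,0,0,0,0.5],[0,0,1.5,0,0,0,0.5],[0,0,0,0,0,0,0.5],[0,0,0,0,0,0,0.5]])

```text
clock: 40.1
tcp_pos: [622.1, 197.5, 265.2]
ee_rot: [-2.213, -2.225, 0.009]
contact_force: [0.1, -0.1, -3.4]
opening: 0.691
grasp_force: 55.2
```

Run:
```python
from h import *
st(); to(625.3,197,244,0)
```

```text
40.1 [622.1 197.5 265.2] yaw 0.3 zdir [-0.006 -0.002 -1.   ] q [ 0.21  0.6   0.08  1.05 -0.    1.78] F [ 0.1 -0.1 -3.4] open 0.691 g 55.2
turn 0.3 shift cm [-0.04  0.33  2.12] rows 1 per row [-0.042  0.33   2.123]
```

step_arm(plan=[[0,0.15,1,0,0,0,0.5],[0,0,0.5,0,0,0,0.5],[0,0,0.2,0,0,0,0.5],[0,0,0,0,0,0,0.5],[0,0,0,0,0,0,0.5],[0,0,0,0,0,0,0.5]])

```text
clock: 40.6
tcp_pos: [625.4, 197.8, 251.9]
ee_rot: [2.215, 2.227, 0.001]
contact_force: [0.9, 0.3, -2.9]
opening: 0.692
grasp_force: 55.2
```

step_arm(plan=[[-0.06,0,0.4,0,0,0,0.5],[0,0,0.3,0,0,0,0.5],[0,0,0.1,0,0,0,0.5],[0,0,0,0,0,0,0.5],[0,0,0,0,0,0,0.5]])

```text
clock: 41.02
tcp_pos: [625.3, 197.1, 243.4]
ee_rot: [2.216, 2.227, -0.0]
contact_force: [-0.2, -0.7, -1.8]
opening: 0.69
grasp_force: 55.3
```

step_arm(plan=[[0,0,0.1,0,0,0,0.5],[0,0,0,0,0,0,0.5],[0,0,0,0,0,0,0.5]])

```text
clock: 41.27
tcp_pos: [625.2, 197.1, 243.3]
ee_rot: [2.216, 2.227, 0.0]
contact_force: [-2.8, -0.6, 5.1]
opening: 0.694
grasp_force: 55.8
```

step_arm(plan=[[0,0,-0.1,0,0,0,0.2],[0,0,0,0,0,0,0],[0,0,0,0,0,0,0],[0,0,0,0,0,0,0],[0,0,-1,0,0,0,0],[0,0,-2.5,0,0,0,0],[0,0,-2.5,0,0,0,0],[0,0,0,0,0,0,0]])

```text
clock: 41.93
tcp_pos: [627.1, 197.6, 309.7]
ee_rot: [2.212, 2.224, 0.012]
contact_force: [1.1, 0.2, 1.3]
opening: 0.999
grasp_force: 0.0
```

step_arm(plan=[[1.94,-2.81,0,0,0,0,0],[1.94,-2.81,0,0,0,0,0],[1.94,-2.81,0,0,0,0,0],[1.94,-2.81,0,0,0,0,0],[1.94,-2.81,0,0,0,0,0],[1.94,-2.81,0,0,0,0,0],[1.94,-2.84,0,0,0,0,0],[0,0,0,0,0,0,0]])

```text
clock: 42.6
tcp_pos: [422.8, 334.2, 303.5]
ee_rot: [-2.207, -2.231, 0.003]
contact_force: [-0.4, -0.6, -1.0]
opening: 1.0
grasp_force: 0.0
```

Run:
```python
from h import *
st(); p,P=discs(); stackcol(p,90); cv2.imwrite("pics/t7.png",cv2.resize(p[165:260,205:345,::-1],None,fx=5,fy=5,interpolation=cv2.INTER_CUBIC)); to(428,333,205,0)
```

```text
42.6 [422.8 334.2 303.5] yaw 0.6 zdir [-0.004  0.001 -1.   ] q [ 0.55  0.36 -0.22  1.    0.    2.11] F [-0.4 -0.6 -1. ] open 1.0 g 0.0
[536.5 358.3] dia 69.3 z 15.5 rgb [ 67. 124. 201.]
[452.4 242.2] dia 46.6 z 10.7 rgb [146.  93.  16.]
[428.4 332.7] dia 47.2 z 15.2 rgb [97. 97. 99.]
[431.9  39.8] dia 39.7 z 16.2 rgb [93. 94. 96.]
dark [ 28  28  29  28 638] [626.6 192.2  90. ] [626.  192.7] 68.7
turn 0.5 shift cm [-0.03  0.3   9.87] rows 3 per row [-0.01  0.1   3.29]
```

View pics/t7.png

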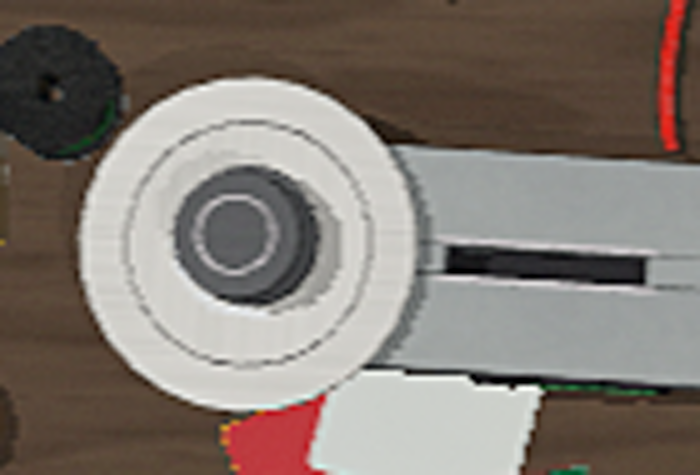

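The 61 disc sits on the 68 with its ring at (235,234) in the crop, about 3 mm from the pan centre, which is fine. Next is the 47.

step_arm(plan=[[-0.1,0.35,3,0,0,0.5,0],[0,0,3,0,0,0,0],[0,0,3,0,0,0,0],[0,0,0,0,0,0,0],[0,0,0,0,0,0,0],[0,0,0,0,0,0,0]])

```text
clock: 43.15
tcp_pos: [432.2, 331.0, 214.7]
ee_rot: [2.226, 2.216, 0.002]
contact_force: [0.3, -1.0, -0.7]
opening: 0.999
grasp_force: 0.0
```

Run:
```python
from h import *
st(); to(428.4,332.7,170,0)
```

```text
43.1 [432.2 331.  214.7] yaw -0.3 zdir [ 0.001  0.001 -1.   ] q [ 0.54  0.45 -0.33  0.79 -0.    2.11] F [ 0.3 -1.  -0.7] open 0.999 g 0.0
turn -0.3 shift cm [ 0.17 -0.39  4.47] rows 2 per row [ 0.083 -0.194  2.236]
```

step_arm(plan=[[0.17,-0.37,1,0,0,0,0],[0,0,1.5,0,0,0,0],[0,0,1,0,0,0,0],[0,0,0.5,0,0,0,0],[0,0,0.3,0,0,0,0],[0,0,0,0,0,0,0],[0,0,0,0,0,0,0]])

```text
clock: 43.73
tcp_pos: [427.8, 332.9, 171.0]
ee_rot: [2.225, 2.217, 0.001]
contact_force: [0.2, -0.7, -0.5]
opening: 1.0
grasp_force: 0.0
```

step_arm(plan=[[0,0,0,0,0,0,0.25],[0,0,0,0,0,0,0.45],[0,0,0,0,0,0,0.65],[0,0,0,0,0,0,0.65],[0,0,0,0,0,0,0.65],[0,0,0,0,0,0,0.65]])

```text
clock: 44.23
tcp_pos: [427.9, 333.0, 171.3]
ee_rot: [2.225, 2.217, 0.003]
contact_force: [-0.7, -1.0, 5.8]
opening: 0.531
grasp_force: 55.0
```

step_arm(plan=[[0,0,-0.5,0,0,0,0.65],[0,0,-2,0,0,0,0.65],[0,0,-3.5,0,0,0,0.65],[0,0,-3.5,0,0,0,0.65],[0,0,-3.5,0,0,0,0.65],[0,0,-1,0,0,0,0.65],[0,0,0,0,0,0,0.65]])

```text
clock: 44.82
tcp_pos: [428.6, 333.5, 313.8]
ee_rot: [2.224, 2.216, 0.01]
contact_force: [0.8, -0.5, -1.6]
opening: 0.531
grasp_force: 51.7
```

Run:
```python
from h import *
st(); to(625,195.5,310,0)
```

```text
44.8 [428.6 333.5 313.8] yaw -0.2 zdir [ 0.006  0.003 -1.   ] q [ 0.54  0.35 -0.19  1.02 -0.    2.12] F [ 0.8 -0.5 -1.6] open 0.531 g 51.7
turn -0.2 shift cm [-13.8   19.64   0.45] rows 7 per row [-1.971  2.805  0.064]
```

step_arm(plan=[[-1.97,2.81,0,0,0,0,0.65],[-1.97,2.81,0,0,0,0,0.65],[-1.97,2.81,0,0,0,0,0.65],[-1.97,2.81,0,0,0,0,0.65],[-1.97,2.81,0,0,0,0,0.65],[-1.97,2.8,0,0,0,0,0.65],[-1.97,2.8,0,0,0,0,0.65],[0,0,0,0,0,0,0.65]])

```text
clock: 45.48
tcp_pos: [627.1, 189.8, 306.8]
ee_rot: [2.231, 2.209, -0.004]
contact_force: [0.4, 0.5, -1.1]
opening: 0.531
grasp_force: 51.9
```

step_arm(plan=[[0,0,1.5,0,0,0,0.65],[0,0,1.5,0,0,0,0.65],[0,0,0,0,0,0,0.65],[0,0,0,0,0,0,0.65],[0,0,0,0,0,0,0.65]])

```text
clock: 45.9
tcp_pos: [622.8, 194.2, 279.4]
ee_rot: [-2.224, -2.217, 0.003]
contact_force: [0.6, 0.4, -0.4]
opening: 0.528
grasp_force: 51.9
```

Run:
```python
from h import *
st(); to(625,195.5,261.5,0)
```

```text
45.9 [622.8 194.2 279.4] yaw -0.2 zdir [-0.002 -0.001 -1.   ] q [ 0.21  0.59  0.1   1.08 -0.    1.78] F [ 0.6  0.4 -0.4] open 0.528 g 51.9
turn -0.2 shift cm [0.13 0.22 1.79] rows 1 per row [0.133 0.221 1.794]
```

step_arm(plan=[[0.1,0.18,0.8,0,0,0,0.65],[0,0,0.4,0,0,0,0.65],[0,0,0.2,0,0,0,0.65],[0,0,0,0,0,0,0.65],[0,0,0,0,0,0,0.65],[0,0,0,0,0,0,0.65]])

```text
clock: 46.4
tcp_pos: [625.3, 195.1, 266.6]
ee_rot: [2.225, 2.217, 0.0]
contact_force: [-0.4, 0.2, -2.0]
opening: 0.527
grasp_force: 51.9
```

step_arm(plan=[[0,0,0.2,0,0,0,0.65],[0,0,0.1,0,0,0,0.65],[0,0,0,0,0,0,0.65],[0,0,0,0,0,0,0.65]])

```text
clock: 46.73
tcp_pos: [625.1, 195.1, 263.3]
ee_rot: [-2.225, -2.217, 0.0]
contact_force: [0.5, -0.5, -0.9]
opening: 0.531
grasp_force: 51.9
```

step_arm(plan=[[0,0,0.1,0,0,0,0.65],[0,0,0.1,0,0,0,0.65],[0,0,0,0,0,0,0.65],[0,0,0,0,0,0,0.65]])

```text
clock: 47.07
tcp_pos: [625.3, 195.1, 261.4]
ee_rot: [2.225, 2.217, 0.0]
contact_force: [-0.4, 0.6, -1.9]
opening: 0.528
grasp_force: 52.3
```

step_arm(plan=[[0,0,0,0,0,0,0.3],[0,0,0,0,0,0,0],[0,0,0,0,0,0,0],[0,0,0,0,0,0,0],[0,0,-1,0,0,0,0],[0,0,-2,0,0,0,0],[0,0,-2,0,0,0,0],[0,0,0,0,0,0,0]])

```text
clock: 47.73
tcp_pos: [626.6, 195.4, 316.8]
ee_rot: [2.222, 2.214, 0.01]
contact_force: [1.1, -0.6, 0.9]
opening: 0.997
grasp_force: 0.0
```

step_arm(plan=[[-2,-2.4,0,0,0,0,0],[-2,-2.4,0,0,0,0,0],[-2,-2.4,0,0,0,0,0],[-2,-2.4,0,0,0,0,0],[-2,-2.4,0,0,0,0,0],[-2,-2.4,0,0,0,0,0],[-2,-2.4,0,0,0,0,0],[-1.5,-2.5,0,0,0,0,0]])

```text
clock: 48.4
tcp_pos: [430.4, 39.7, 311.5]
ee_rot: [2.225, 2.216, 0.0]
contact_force: [0.0, -0.2, 0.2]
opening: 1.003
grasp_force: 0.0
```

step_arm(plan=[[0,0,2,0,0,0,0],[0,0,3,0,0,0,0],[0,0,3,0,0,0,0],[0,0,0,0,0,0,0],[0,0,0,0,0,0,0],[0,0,0,0,0,0,0]])

```text
clock: 48.9
tcp_pos: [432.2, 40.8, 232.5]
ee_rot: [2.225, 2.217, 0.001]
contact_force: [-0.5, 0.2, 0.7]
opening: 1.002
grasp_force: 0.0
```

Run:
```python
from h import *
st(); p,P=discs(); to(431.8,39.8,171,0); cv2.imwrite("pics/t8.png",cv2.resize(p[165:310,205:345,::-1],None,fx=4,fy=4,interpolation=cv2.INTER_CUBIC))
```

```text
48.9 [432.2  40.8 232.5] yaw -0.2 zdir [ 0.001 -0.    -1.   ] q [-0.05  0.24 -0.6   0.73 -0.    1.52] F [-0.5  0.2  0.7] open 1.002 g 0.0
[535.8 357.6] dia 70.2 z 15.5 rgb [ 64. 118. 193.]
[451.5 242.3] dia 45.6 z 10.6 rgb [157. 100.  18.]
turn -0.2 shift cm [-0.1  -0.11  6.2 ] rows 2 per row [-0.05  -0.053  3.098]
```

View pics/t8.png

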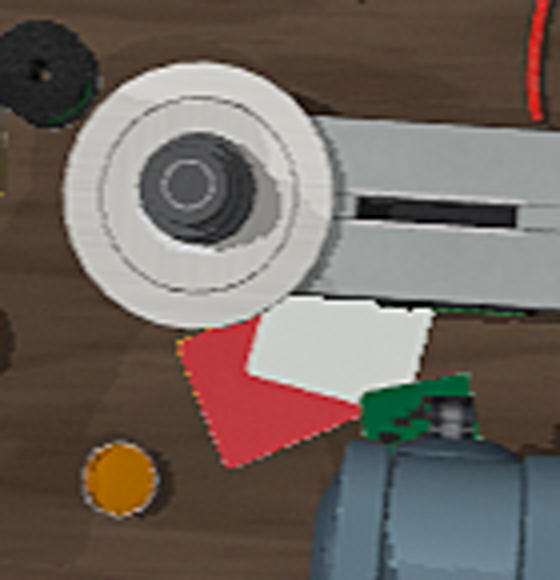

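The 47 is on the stack with its ring at (187,185) in the crop, about 2 mm off centre. The tin stands at (120,480). Last is the 40.

step_arm(plan=[[-0.1,0,2,0,0,0,0],[0,0,2,0,0,0,0],[0,0,1,0,0,0,0],[0,0,0.6,0,0,0,0],[0,0,0.5,0,0,0,0],[0,0,0,0,0,0,0],[0,0,0,0,0,0,0]])

```text
clock: 49.53
tcp_pos: [432.3, 39.8, 171.2]
ee_rot: [2.225, 2.217, 0.001]
contact_force: [-0.0, 0.0, 0.6]
opening: 1.001
grasp_force: 0.0
```

step_arm(plan=[[0,0,0,0,0,0,0.3],[0,0,0,0,0,0,0.5],[0,0,0,0,0,0,0.7],[0,0,0,0,0,0,0.7],[0,0,0,0,0,0,0.7],[0,0,0,0,0,0,0.7]])

```text
clock: 50.03
tcp_pos: [432.9, 39.7, 172.2]
ee_rot: [2.223, 2.215, 0.004]
contact_force: [-0.6, -0.6, 15.4]
opening: 0.446
grasp_force: 56.0
```

step_arm(plan=[[0,0,-0.5,0,0,0,0.7],[0,0,-2,0,0,0,0.7],[0,0,-3.5,0,0,0,0.7],[0,0,-3.5,0,0,0,0.7],[0,0,-3.5,0,0,0,0.7],[0,0,-2.5,0,0,0,0.7],[0,0,0,0,0,0,0.7]])

```text
clock: 50.62
tcp_pos: [433.6, 39.7, 330.7]
ee_rot: [2.22, 2.212, 0.01]
contact_force: [-0.1, 0.1, -0.3]
opening: 0.45
grasp_force: 50.8
```

Run:
```python
from h import *
st(); to(625,195.3,325,0)
```

```text
50.6 [433.6  39.7 330.7] yaw -0.2 zdir [ 0.009 -0.001 -1.   ] q [-0.05  0.13 -0.44  0.99 -0.    1.52] F [-0.1  0.1 -0.3] open 0.45 g 50.8
turn -0.2 shift cm [15.56 19.14  0.74] rows 8 per row [1.945 2.392 0.092]
```

step_arm(plan=[[1.94,2.38,0,0,0,0,0.7],[1.94,2.38,0,0,0,0,0.7],[1.94,2.38,0,0,0,0,0.7],[1.94,2.38,0,0,0,0,0.7],[1.94,2.38,0,0,0,0,0.7],[1.94,2.38,0,0,0,0,0.7],[1.94,2.38,0,0,0,0,0.7],[1.94,2.38,0,0,0,0,0.7]])

```text
clock: 51.28
tcp_pos: [623.1, 195.3, 323.7]
ee_rot: [-2.225, -2.217, 0.003]
contact_force: [0.2, -1.0, -0.4]
opening: 0.443
grasp_force: 50.8
```

step_arm(plan=[[0,0,0,0,0,0,0.7],[0,0,1.4,0,0,0,0.7],[0,0,1.2,0,0,0,0.7],[0,0,0,0,0,0,0.7],[0,0,0,0,0,0,0.7],[0,0,0,0,0,0,0.7]])

```text
clock: 51.78
tcp_pos: [622.2, 194.0, 299.4]
ee_rot: [-2.226, -2.217, 0.001]
contact_force: [-0.1, 0.4, -0.9]
opening: 0.448
grasp_force: 50.9
```

Run:
```python
from h import *
st(); to(625,195.3,278,0)
```

```text
51.8 [622.2 194.  299.4] yaw -0.2 zdir [-0.001 -0.    -1.   ] q [ 0.2   0.58  0.13  1.12 -0.    1.78] F [-0.1  0.4 -0.9] open 0.448 g 50.9
turn -0.2 shift cm [0.13 0.28 2.14] rows 1 per row [0.131 0.28  2.136]
```

step_arm(plan=[[0.1,0.26,0.8,0,0,0,0.7],[0,0,0.6,0,0,0,0.7],[0,0,0.2,0,0,0,0.7],[0,0,0,0,0,0,0.7],[0,0,0,0,0,0,0.7],[0,0,0,0,0,0,0.7]])

```text
clock: 52.28
tcp_pos: [625.2, 195.3, 283.6]
ee_rot: [2.225, 2.217, 0.0]
contact_force: [-0.3, -0.6, -0.5]
opening: 0.446
grasp_force: 50.9
```

step_arm(plan=[[0,0,0.2,0,0,0,0.7],[0,0,0.1,0,0,0,0.7],[0,0,0,0,0,0,0.7],[0,0,0,0,0,0,0.7]])

```text
clock: 52.62
tcp_pos: [625.1, 195.3, 280.3]
ee_rot: [2.226, 2.217, -0.0]
contact_force: [0.4, -0.1, -1.1]
opening: 0.447
grasp_force: 50.9
```

step_arm(plan=[[0,0,0.1,0,0,0,0.7],[0,0,0,0,0,0,0.7],[0,0,0,0,0,0,0.7]])

```text
clock: 52.87
tcp_pos: [625.2, 195.3, 279.3]
ee_rot: [2.225, 2.217, -0.0]
contact_force: [-0.0, 0.1, -0.9]
opening: 0.447
grasp_force: 50.9
```

step_arm(plan=[[0,0,0.1,0,0,0,0.7],[0,0,0,0,0,0,0.7],[0,0,0,0,0,0,0.7]])

```text
clock: 53.12
tcp_pos: [625.2, 195.3, 278.4]
ee_rot: [2.225, 2.217, 0.0]
contact_force: [-0.5, 0.7, -1.1]
opening: 0.448
grasp_force: 51.0
```

step_arm(plan=[[0,0,0,0,0,0,0.4],[0,0,0,0,0,0,0],[0,0,0,0,0,0,0],[0,0,0,0,0,0,0],[0,0,-1,0,0,0,0],[0,0,-2,0,0,0,0],[0,0,-2,0,0,0,0],[0,0,0,0,0,0,0]])

```text
clock: 53.78
tcp_pos: [626.5, 195.6, 333.7]
ee_rot: [2.222, 2.214, 0.01]
contact_force: [0.4, 0.1, -0.2]
opening: 1.0
grasp_force: 0.0
```

step_arm(plan=[[-2,-2.4,0,0,0,0,0],[-2,-2.4,0,0,0,0,0],[-2,-2.4,0,0,0,0,0],[-2,-2.4,0,0,0,0,0],[-2,-2.4,0,0,0,0,0],[-2,-2.4,0,0,0,0,0],[-2,-2.4,0,0,0,0,0],[0,0,0,0,0,0,0]])

```text
clock: 54.45
tcp_pos: [451.9, 54.0, 327.6]
ee_rot: [-2.226, -2.212, 0.008]
contact_force: [-0.2, 0.9, -0.3]
opening: 1.0
grasp_force: 0.0
```

Run:
```python
from h import *
st(); p,d=robot.snapshot("top"); q,d2=robot.snapshot("scene")
a=cv2.resize(p[165:310,205:345],None,fx=4,fy=4,interpolation=cv2.INTER_CUBIC)[:580,:400]; b=cv2.resize(q[170:364,205:338],None,fx=3,fy=3,interpolation=cv2.INTER_CUBIC)[:580]
cv2.imwrite("pics/t9.png",np.hstack([a,b])[:,:,::-1]);
```

```text
54.5 [451.9  54.  327.6] yaw -0.4 zdir [-0.006 -0.001 -1.   ] q [-0.02  0.18 -0.39  1.   -0.    1.56] F [-0.2  0.9 -0.3] open 1.0 g 0.0
```

View pics/t9.png

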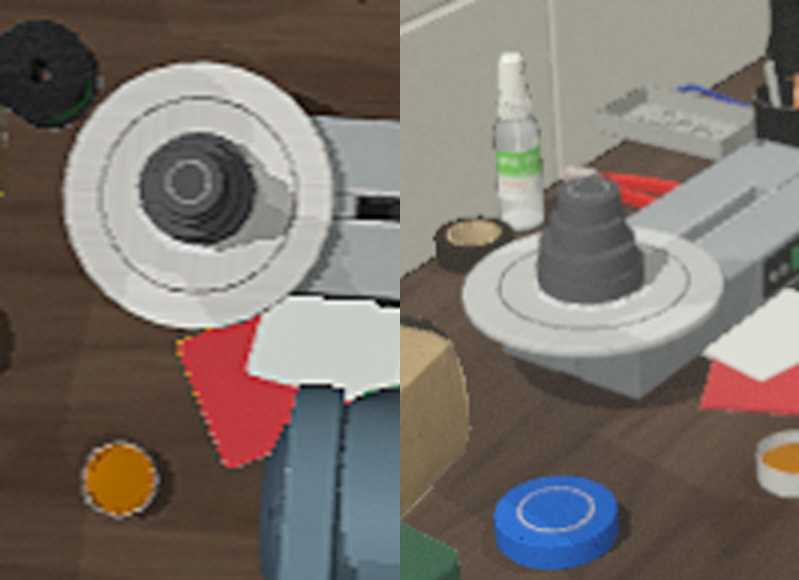

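The stack is upright and in order, with the top ring at (188,182) about 1.5 mm off centre. The tin stands on the bench and the key is in its stand. I'll let the arm settle and hand in.

step_arm(plan=[[0,0,0,0,0,0,0],[0,0,0,0,0,0,0],[0,0,0,0,0,0,0],[0,0,0,0,0,0,0]])

```text
clock: 54.88
tcp_pos: [457.5, 56.4, 328.4]
ee_rot: [2.224, 2.218, 0.0]
contact_force: [0.3, 0.0, 0.1]
opening: 1.0
grasp_force: 0.0
```

```bash
python3 -c "
from station import robot
print(robot.hand_in())"
```

```text
the job is handed in; nothing more can be done
None
```

I handed the job in at about 55 s, with no verdict returned: the bolt was dragged until the force rose at its stop, the key is back upright in its stand, the tin is upright on the bench, and weights 68, 61, 47 and 40 (no 54 was there) are stacked within about 3 mm of the pan's centre. One bad grasp on the 68 pressed on it with a wrist force of about 100 N at a row's end (limit 120 N); I can't rule out that the gripper passed the 40 N pressing limit there.

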